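# Load a bench shaker and set its blank speed selector by clicks

## Task

Stand the white, blue-capped bottle upright in the wire bay of the shaker, setting it down rather than dropping it, then swing the red-handled gate fully shut in front of it. The big black speed selector has lost its markings: turn it fully anticlockwise to its end stop, then clockwise exactly three clicks and never beyond the third, and finally flip the green toggle up the panel to run. Never tip the bottle over, and leave the beaker, timer and tape roll where they are.

Things in the scene. Friction and masses are not known exactly. Their poses are not given: they have to be found in the camera images.
- shaker: Fixed white bench shaker, 200 (x) x 360 (y) x 126 mm high; origin at the centre of its underside on the worktop; at yaw 0 its front faces the robot (-x) and its axes are the world's; yaw up to 0.2 rad either way. Left half (+y): low platform with the wire bay, open on top and in front. Right half: console with a sloping grey control panel
- panel (a point): Middle of the control panel's face (axes as the shaker's). Panel 210 mm wide, 150 mm long, rising away from the front at 28 degrees to the horizontal: in the shaker's frame its outward normal is (-0.469, 0, 0.883) and up the slope is (0.883, 0, 0.469). Selector and toggle stand on it: work them along the normal, the tool tilted 28 degrees
- bay (a point): Middle of the bay's floor, at [20, 110, 64] mm in the shaker's frame: where the bottle's underside centre belongs. Bay 86 mm wide between its side rails, 94 mm from back rail to shut gate; rails on the left, right and back, 6 mm thick, up to 49 mm above the bay floor. The gate closes the front
- bottle: Loose white plastic bottle with a blue screw cap, 60 mm diameter, 121 mm high, about 0.24 kg; straight body to about 80 mm up, then shoulder; cap 39 mm diameter, the top 17 mm. Origin at the centre of its underside, z up. It and the beaker stand one to the left and one to the right of the shaker, either way round
- gate (a joint): Hinge of the retaining gate, vertical axis; 0 = shut, across the front of the bay (end stop); grows as it swings open towards the robot, anticlockwise to shut and clockwise to open seen from above; starts between 1.1 and 1.6 rad; light friction, stays where left (about 0.6 N at the handle)
- gate_grip (a point): Red upright round handle of the gate, 16 mm diameter and 52 mm long, this point on its axis 16 mm below its top end (140 mm above the worktop). It lies 86 mm from the hinge axis; shut it is at [-67, 82, 140] mm in the shaker's frame
- gate_hinge (a point): Point on the gate's vertical hinge axis at the height of gate_grip, at [-35, 162, 140] mm in the shaker's frame
- selector (a joint): Selector angle, rad: 0 = rest position at the anticlockwise end stop, growing clockwise as seen facing the panel; sprung clicks every 0.524 rad (30 degrees), six positions, 0 to 2.62; hard stops 0.08 rad beyond first and last. It snaps to the nearest click when let go; about 0.2 N m turns it over a click. Starts at the first, second or third click from the stop
- selector_grip (a point): Grip point of the selector, on its turning axis 28 mm out from the panel face. Black round base 62 mm across with a plain straight bar over it, 60 mm long, 16 mm wide, 13 to 38 mm out from the panel, the same at both ends, unmarked. This point's x axis lies along the bar, z along the panel normal; at joint value 0 x points up the slope
- toggle (a joint): Toggle lever on the right of the panel: 0 = off, leaning down the slope towards the robot; 1.0 rad = on, leaning up the slope; stays where left, about 1.2 N at its tip; it swings about an axis parallel to the shaker's y, 22 mm out from the panel
- toggle_tip (a point): Centre of the toggle's green ball end, 26 mm diameter, 55 mm from its pivot, about 70 mm out from the panel face at either end; flipping it moves it 53 mm straight up the slope. It stands on a 70 x 50 x 25 mm grey block 97 mm right (-y) of the selector
- beaker: Bystander: loose glass beaker, 76 mm wide, 86 mm high; origin at the centre of its underside
- timer_box: Bystander: small white timer, 62 x 62 x 18 mm, lying to the left of the shaker; origin at the centre of its underside. A tall fixed cabinet stands just behind this spot, to the left of and behind the shaker: bring the arm round in front of it (nearer the robot), not through it
- tape: Bystander: yellow roll of tape, 65 mm diameter, 24 mm high, lying to the right of the shaker; origin at the centre of its underside
Not all that is in view belongs to the job. What is shaped like the bottle but yellow is not meant.

How it is judged:
By the outcome, as a careful person would: the job done as asked, in the order asked, and still so for the second after the job is handed in, with the robot touching nothing.
It also fails if it takes over 72 s, if anything falls off the work surface, if the arm or the gripper's body presses on something with over 40 N, if the wrist force passes 120 N, or if a joint passes its speed limit or range.

## Robot

A 7-joint arm with a two-finger parallel gripper is mounted at the origin on a cart in front of the work surface, level with it; the furniture and walls round the work are solid. World frame = base frame: x ahead of the robot, y to its left, z up, the work surface at z = 0. Lengths are in m, angles in rad, forces in N, time in s.
With the tool pointing down it reaches from about 0.4 to 0.875 m from the base axis. Payload 19.3 kg.
Tool frame: the origin (TCP) lies at the very end of the fingers, on their centre line; the grasp point (between the pads) lies 19 mm behind it; z points along the fingers, y is the direction in which the jaws open and shut (so a half turn about z gives the same grasp; the last joint's range is limited). The gripper opens to 85 mm and grips with 20 to 120 N. Pads are 22 mm wide; open, the fingers measure 114 mm over their backs; the gripper's body (76 mm by 85 mm) begins 54 mm behind the grasp point. The pads swing forward as they close: fully open they stand 13 mm farther back than shut.
Start: joints at [-1.259, 0.521, -0.036, 1.599, 0.021, 1.021, -0.113], TCP at [0.233, 0.58, 0.231] pointing down, gripper open.
Joint ranges: [-2.91, 2.91], [-0.3, 2.13], [-1.5, 1.42], [0.17, 2.43], [-1.26, 4.41], [0.16, 1.93], [-2.52, 2.52]. Speed limits (rad/s): [1.89, 1.89, 2.39, 2.39, 3.01, 3.01, 3.01].

## Interface

Orientations are given as [roll, pitch, yaw] about the fixed x, y, z axes, in that order (R = Rz(yaw) Ry(pitch) Rx(roll)).
In Python, from workcell import bot gives the robot as it stands. The module is installed in compiled form; this text tells all that it offers.
- The arm moves only by the shell command python3 -m inch 'ROWS' [FORCE]. ROWS is JSON, a list of rows, each an object of numbers: "dx", "dy", "dz": the shift along the tool's x, y, z in mm; "rx", "ry", "rz": the turn, a rotation vector about the tool's x, y, z in rad; "hand": the closure, from -1 (fully open) to 1 (shut), so that 0 is half open. In form: [{"dx": .., "dy": .., "dz": .., "rx": .., "ry": .., "rz": .., "hand": ..}, ...]. A call has 1 to 10 rows; each row shifts and turns the commanded pose from where the row before left it, along the tool's axes as they then stand; what a row does not reach is not made up. A row lasts 1/10 s, in which the tool goes at most 50 mm and 8.59 degrees, less where a joint would pass 70% of its speed; a pose out of reach is approached as far as the arm can. A call with a gripper value outside its range is refused whole. The fingers move at their own pace and stop on an object; FORCE is the grip in N (left out, the last holds). Time passes only in rows, so rows that do not move let the fingers close. It gives the time, the measured TCP pose, the force and the opening at its end, in the units of the state.
- bot.observe(): the state, without advancing time (a new reading comes with each control period).
- bot.grab_frame(name): name is "side" or "top"; returns (picture, depth): 400x640x3 uint8, red, green, blue; 400x640 float32, m along the optical axis (not along the pixel's ray), 0 where there is no reading.
- bot.get_calibration(name): a dict with "vertical_fov" (degrees; the focal length in pixels is half the picture's height over the tangent of half this angle, whatever the lens; pixels are square), "cx", "cy" (the principal point, pixels), "origin" and "orientation" of the camera in the world. Camera axes: x right, y down, z forward; pixel columns grow to the right and rows downward; lengths in m; the calibration is good to about 2 mm. A picture is of the moment at which its call begins. get_calibration takes no time and is no camera call.
- bot.job_done(): hands the job in, once; it reports no verdict.
Trained networks look in the newest picture that a camera, given by its name, has taken for a name from the list of things; names that differ only in an ending like _2 or _b are one class to them, and where a whole thing is asked for, a point or a joint stands for the part that bears it (a point fixed in the world has none). Each returns a list of dicts, best first, with "score" (0 to 1); they miss things now and then, are a little off and sometimes report something else, mostly with a low value. They report only what shows in the picture. A call takes as long as a camera call. They do not tell look-alikes from the thing itself.
- bot.trace(camera, target): "region" (400x640 bool, what is visible of it) and "box" ([left, top, right, bottom] in pixels, round what is visible of it).
- bot.tip_of(camera, target): "centre" ([row, column] in pixels: a listed point, or the origin of a listed thing).
The state is a dict: "clock": time; "qpos": joint angles; "qd": joint speeds; "joint_efforts": joint torques, N m; "position": TCP position; "tool_rot": TCP orientation; "force": force on the tool from outside, world axes, zero at the start; "moment": the same for the moment, N m; "grip_width": finger opening in m.
Only numpy, scipy, OpenCV 4.12 (cv2) and the standard library are available. Lean on these libraries where they do the work, as an engineer would, in place of code of your own. Each camera call takes 0.05 s, during which the arm holds its last target.

## Working session

There is one attempt and no reset: what is moved stays moved. The work goes in short steps, Python scripts to look and compute and a shell command to move; the robot and the scene stay as the last step left them, time stands still between calls to the robot, and variables do not carry over. Pictures are saved under pics/ and viewed, and the job is handed in when it is done.

```bash
ls; mkdir -p pics; python3 - <<'E'
from workcell import bot
import cv2, json
s=bot.observe(); print(s)
for n in ("side","top"):
    p,d=bot.grab_frame(n); cv2.imwrite(f"pics/{n}0.png",p[:,:,::-1]); print(n,bot.get_calibration(n))
E
```

```text
pics
{'clock': 0.0, 'qpos': array([-1.25920313,  0.52204322, -0.03630724,  1.59997994,  0.02118343,
        1.02110981, -0.11279122]), 'qd': array([ 0.00011927,  0.000178  ,  0.00157468, -0.00018147,  0.00024661,
       -0.00025954,  0.00086674]), 'joint_efforts': array([-1.70594376e-03, -9.27103400e+01,  1.97887748e+00, -3.69923759e+01,
        1.77088729e-02,  8.21120484e-03, -3.31246054e-05]), 'position': array([0.23278284, 0.57967497, 0.23071781]), 'tool_rot': array([-3.14043938e+00,  7.83053289e-05,  2.75977165e+00]), 'force': array([-0.10777547,  0.45356666, -0.39925807]), 'moment': array([-0.03615121,  0.01009452, -0.04736125]), 'grip_width': 0.08539457947042713}
side {'vertical_fov': 52.56412550105058, 'cx': 318.08462424213, 'cy': 205.51475245738686, 'origin': array([ 0.08116164, -1.12455106,  0.76963209]), 'orientation': array([-2.05557717e+00,  1.11429873e-03, -3.58491487e-01])}
top {'vertical_fov': 52.277112669187886, 'cx': 321.8364143266586, 'cy': 200.4191167569646, 'origin': array([0.44632381, 0.02022587, 1.23645836]), 'orientation': array([-3.07232158, -0.00435977, -1.59527599])}
```

View pics/side0.png

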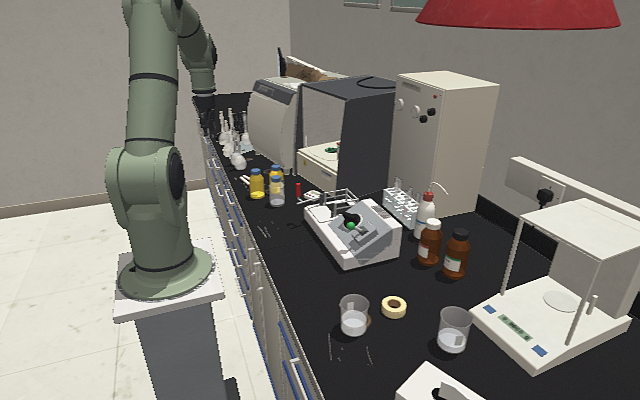

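View pics/top0.png

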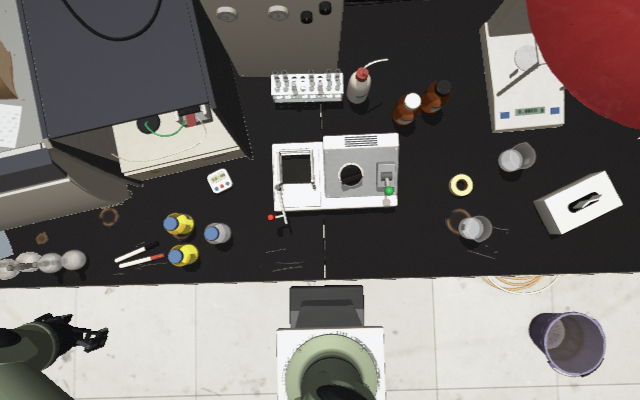

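```bash
cat > h.py <<'E'
import numpy as np, cv2
from scipy.spatial.transform import Rotation as R
from workcell import bot
def cam(n):
    c=bot.get_calibration(n); f=200/np.tan(np.radians(c["vertical_fov"])/2)
    return f,c["cx"],c["cy"],np.array(c["origin"]),R.from_euler("xyz",c["orientation"]).as_matrix()
def ray(n,u,v):
    f,cx,cy,o,M=cam(n); return o,M@np.array([(u-cx)/f,(v-cy)/f,1.])
def onz(n,u,v,z):
    o,d=ray(n,u,v); return o+d*(z-o[2])/d[2]
def proj(n,P):
    f,cx,cy,o,M=cam(n); p=(np.atleast_2d(P)-o)@M; return np.c_[f*p[:,0]/p[:,2]+cx,f*p[:,1]/p[:,2]+cy]
def cloud(n,d):
    f,cx,cy,o,M=cam(n); v,u=np.mgrid[0:400,0:640]
    P=np.stack([(u-cx)/f*d,(v-cy)/f*d,d],-1)@M.T+o; P[d==0]=np.nan; return P
def tri(a,b):
    # a=(name,u,v)
    (o1,d1),(o2,d2)=ray(*a),ray(*b); d1=d1/np.linalg.norm(d1);d2=d2/np.linalg.norm(d2)
    t=np.linalg.lstsq(np.c_[d1,-d2],o2-o1,rcond=None)[0]; p,q=o1+t[0]*d1,o2+t[1]*d2
    return (p+q)/2,np.linalg.norm(p-q)
def crop(n,p,box,k,name):
    l,t,r,b=box; cv2.imwrite(f"pics/{name}.png",cv2.resize(p[t:b,l:r,::-1],None,fx=k,fy=k,interpolation=cv2.INTER_CUBIC))
E
python3 - <<'E'
from h import *
np.set_printoptions(precision=4,suppress=True)
p,d=bot.grab_frame("top"); crop("top",p,(140,190,300,290),5,"topb"); crop("top",p,(260,120,420,225),5,"tops")
q,e=bot.grab_frame("side"); crop("side",q,(235,160,415,275),4,"sideb")
np.savez("f0.npz",p=p,d=d,q=q,e=e)
for t in ("shaker","panel","bay","bottle","gate_grip","gate_hinge","selector_grip","toggle_tip","beaker","timer_box","tape"):
    print(t)
    for n in ("top","side"):
        r=bot.tip_of(n,t); print("  ",n,[(round(x["score"],2),np.round(x["centre"],1)) for x in r[:4]])
print(bot.observe()["clock"])
E
```

```text
shaker
   top [(0.64, array([175.7, 332.3]))]
   side [(0.87, array([239.4, 348.1]))]
panel
   top [(0.92, array([170.1, 363.9]))]
   side [(0.96, array([227.8, 357.6]))]
bay
   top [(0.68, array([170. , 296.4])), (0.62, array([175.5, 348.9]))]
   side [(0.65, array([205.4, 336.8]))]
bottle
   top [(0.91, array([233. , 219.4])), (0.76, array([255.4, 189.7])), (0.56, array([226., 185.]))]
   side [(0.93, array([192. , 257.9])), (0.75, array([201.9, 277.1])), (0.55, array([190.4, 271.9]))]
gate_grip
   top [(0.55, array([230.2, 467.7])), (0.45, array([218.4, 273.5]))]
   side [(0.52, array([186.7, 296. ]))]
gate_hinge
   top [(0.51, array([183.8, 274.4]))]
   side [(0.58, array([313.5, 397.4])), (0.47, array([184.6, 318.1]))]
selector_grip
   top [(0.86, array([177.8, 350.4]))]
   side [(0.62, array([212.7, 349. ]))]
toggle_tip
   top [(0.45, array([189.2, 387.8]))]
   side [(0.74, array([215.1, 350.8])), (0.49, array([227.3, 350.4])), (0.38, array([206.6, 335.8])), (0.16, array([326., 351.]))]
beaker
   top [(0.84, array([229.5, 469.2])), (0.44, array([177.4, 348.9]))]
   side [(0.7, array([325.6, 349.5]))]
timer_box
   top [(0.64, array([180.1, 219.6]))]
   side [(0.69, array([195.4, 314.9]))]
tape
   top [(0.9, array([190.7, 460.1]))]
   side [(0.87, array([313.7, 397.7])), (0.47, array([237.3, 347.9]))]
1.3
```

View pics/topb.png

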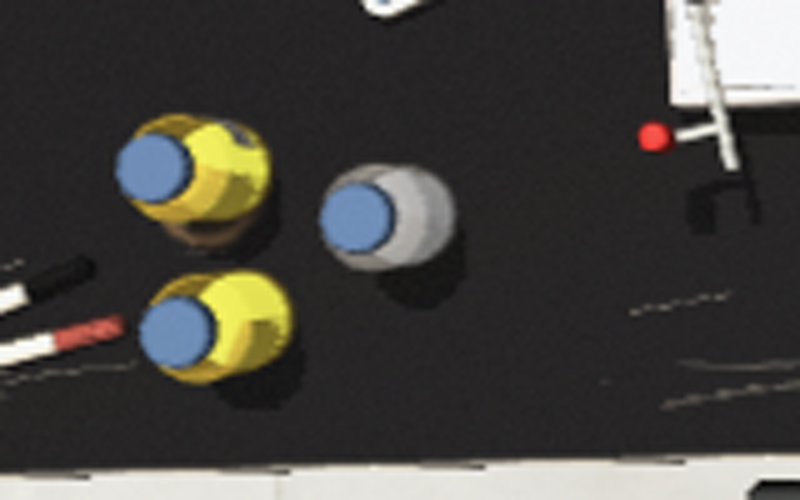

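View pics/tops.png

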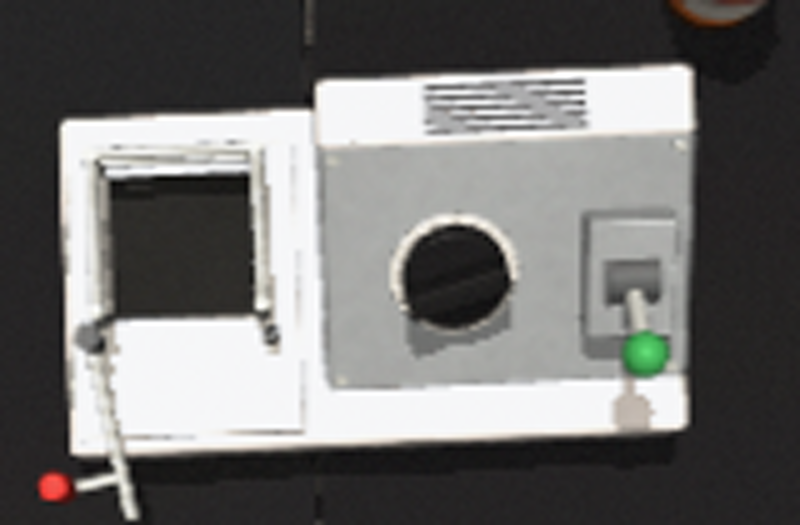

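View pics/sideb.png

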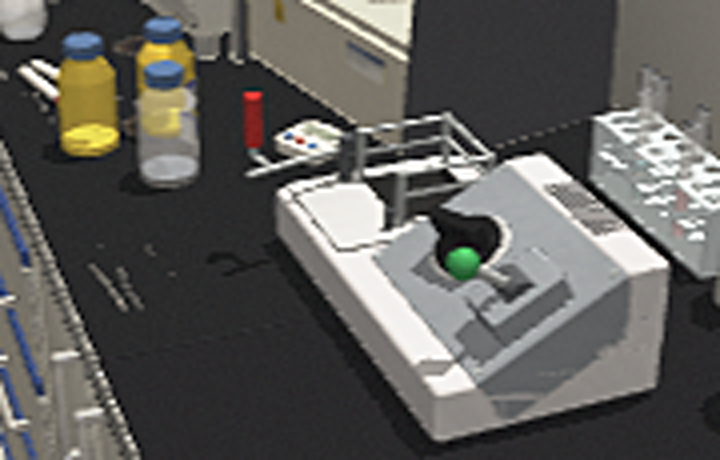

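Candidates for the bottle in the top view are the clear white bottle with a blue cap at (212,233), the yellow look-alikes at (171,223) and (176,256), a white bottle with a red cap at (358,85), and a brown one with a white cap at (405,110). I choose (212,233), and the crops confirm a whitish body with a blue cap. The gate handle shows at (271,217), the green ball at (389,191) and the selector at (351,175).

```bash
python3 - <<'E'
from h import *
np.set_printoptions(precision=4,suppress=True)
z=np.load("f0.npz"); p,d,q,e=[z[k] for k in "pdqe"]
P=cloud("top",d); Q=cloud("side",e)
reg=np.zeros((400,640),bool); reg[125:225,262:408]=1
# table z check
print("table z",np.nanmedian(P[260:270,280:320,2]), "side", np.nanmedian(Q[300:320,300:320,2]))
m=reg&(P[...,2]>0.03)&(P[...,2]<0.2)
print(m.sum())
# panel plane: grey pixels
for nm,C,pts in (("top",P,None),("side",Q,None)):
    n="top" if nm=="top" else "side"
    g=bot  # noqa
# top panel mask
hsv=cv2.cvtColor(p,cv2.COLOR_RGB2HSV)
mk=reg&(hsv[...,2]>120)&(hsv[...,2]<185)&(hsv[...,1]<25)
mk[:, :325]=0; 
mk=cv2.erode(mk.astype(np.uint8),np.ones((5,5)))>0
X=P[mk]; X=X[~np.isnan(X[:,0])]
for _ in range(4):
    c=X.mean(0); n=np.linalg.svd(X-c)[2][2]; n*=np.sign(n[2]); r=(X-c)@n; X=X[abs(r)<0.004]
print("panel n",n,len(X),"tilt",np.degrees(np.arccos(n[2])),"yaw",np.arctan2(-n[1],-n[0]),"std",r.std(), "c",c)
# red, green, cap blobs
for nm,C,im in (("top",P,p),("side",Q,q)):
    H=cv2.cvtColor(im,cv2.COLOR_RGB2HSV)
    red=((H[...,0]<8)|(H[...,0]>172))&(H[...,1]>150)&(H[...,2]>90)
    gr=(H[...,0]>50)&(H[...,0]<80)&(H[...,1]>120)
    bl=(H[...,0]>100)&(H[...,0]<118)&(H[...,1]>90)&(H[...,2]>90)
    for k,mm in (("red",red),("green",gr),("blue",bl)):
        nl,L,st,ce=cv2.connectedComponentsWithStats(mm.astype(np.uint8))
        for i in range(1,nl):
            if st[i,4]>=25 and st[i,4]<2000: print(nm,k,ce[i].round(1),st[i],np.nanmedian(C[L==i],0))
E
```

```text
table z 0.0008214344800813178 side 0.0015474722082715608
9006
panel n [-0.4644  0.      0.8856] 1255 tilt 27.670345877198837 yaw -6.305261449288788e-05 std 0.001550847924166066 c [ 0.6141 -0.08    0.0993]
top red [270.4 216.7] [268 214   6   6  31] [0.4805 0.1515 0.1554]
top green [148.  127.2] [145 122   9  11  28] [0.731  0.4808 0.1484]
top green [388.6 190.3] [385 187   9   8  57] [ 0.5447 -0.1659  0.1509]
top blue [554.3 110.3] [551 108   8   6  45] [ 0.7803 -0.6824  0.0509]
top blue [504.7 114.7] [501 112   8   6  44] [ 0.7696 -0.5354  0.051 ]
top blue [170.1 223. ] [163 217  15  13 146] [0.4718 0.4289 0.1211]
top blue [211.  233.1] [204 227  14  13 144] [0.4418 0.3172 0.1219]
top blue [174.7 256.1] [168 250  14  13 148] [0.382  0.4156 0.1214]
side red [297.8 189.6] [296 183   5  14  62] [0.4793 0.1473 0.1306]
side green [350.3 225.4] [346 222  10   8  56] [ 0.5418 -0.1721  0.1478]
side blue [275.2 167. ] [271 164   9   7  40] [0.4693 0.4207 0.1209]
side blue [255.1 170.9] [251 168  10   7  42] [0.3789 0.4095 0.1205]
side blue [275.5 176.9] [271 175   9   4  26] [0.4404 0.3143 0.1224]
side blue [236.9 214. ] [233 206   9  17  30] [ 0.3097  0.5925 -0.1656]
side blue [240.6 246.5] [237 237   8  19  30] [ 0.3101  0.5862 -0.3455]
side blue [247.4 306.6] [244 297   8  20  25] [ 0.3115  0.5835 -0.7301]
side blue [488.9 308.7] [483 305  12   9  55] [ 0.7692 -0.5327  0.0514]
side blue [286.4 339.7] [279 321  17  37 115] [ 0.3055 -0.2503 -0.1648]
side blue [260.5 347.3] [254 328  13  37  52] [ 0.3118  0.2778 -0.7295]
side blue [539.1 350.3] [532 345  15  12  81] [ 0.7803 -0.6822  0.0517]
side blue [290.5 379.8] [283 360  16  40  97] [ 0.3118 -0.2483 -0.3437]
side blue [303.6 381.9] [296 364  17  36 117] [ 0.306  -0.4109 -0.1641]
side blue [272.  383.1] [266 366  13  34  55] [ 0.3116  0.0651 -0.7292]
```

```bash
python3 - <<'E'
from h import *
np.set_printoptions(precision=4,suppress=True)
z=np.load("f0.npz"); p,d,q,e=[z[k] for k in "pdqe"]
P=cloud("top",d); Q=cloud("side",e)
reg=np.zeros((400,640),bool); reg[125:225,262:408]=1
# per column edges of white body in top image: front, back
bright=cv2.cvtColor(p,cv2.COLOR_RGB2GRAY)
def edge(C,cols,rows,step):  # scan from outside, first point with z>0.03
    out=[]
    for c in cols:
        for r in (rows if step>0 else rows[::-1]):
            if C[r,c,2]>0.03 and C[r,c,2]<0.135 and bright[r,c]>150: out.append(C[r,c]); break
    return np.array(out)
def fit(A,ax):
    o=1-ax
    k=np.ones(len(A),bool)
    for _ in range(5):
        c=np.polyfit(A[k,o],A[k,ax],1); rr=A[:,ax]-np.polyval(c,A[:,o]); k=abs(rr)<max(0.002,2*np.std(rr[k])) 
    return c,k.sum(),rr[k].std(),A[k,2].mean()
print("back console",fit(edge(P,range(328,395),list(range(125,160)),1),0))
print("back platform",fit(edge(P,range(276,320),list(range(125,160)),1),0))
print("front",fit(edge(P,range(292,392),list(range(180,222)),-1),0))
def edgeh(rows,cols,step):
    out=[]
    for r in rows:
        for c in (cols if step>0 else cols[::-1]):
            if C0[r,c,2]>0.03 and C0[r,c,2]<0.135 and bright[r,c]>140: out.append(C0[r,c]); break
    return np.array(out)
C0=P
print("left",fit(edgeh(range(148,205),list(range(262,300)),1),1))
print("right",fit(edgeh(range(138,202),list(range(370,410)),-1),1))
m=(P[...,2]<0.075)&(P[...,2]>0.04)&reg; print("platform z",np.nanmedian(P[197:205,292:315,2]))
from collections import Counter
# black bay floor
print("bay z",np.nanmedian(P[160:180,286:305],axis=(0,1)))
bl=reg&(bright<60)&(P[...,2]>0.05); n,L,st,ce=cv2.connectedComponentsWithStats(bl.astype(np.uint8))
for i in range(1,n):
    if st[i,4]>50: print(st[i],ce[i],np.nanmean(P[L==i],0),np.nanmin(P[L==i],0),np.nanmax(P[L==i],0))
crop("top",p,(325,155,405,210),10,"sel"); crop("side",q,(325,195,390,250),10,"sels")
E
```

```text
back console (array([-0.0246,  0.7001]), np.int64(64), np.float64(0.0008777503906649146), np.float64(0.12657622922411638))
back platform (array([-0.0316,  0.701 ]), np.int64(40), np.float64(0.0009384464808876858), np.float64(0.055607552108935844))
front (array([-0.0215,  0.5056]), np.int64(99), np.float64(0.0008566903207900831), np.float64(0.05512400707802356))
left (array([0.0243, 0.1393]), np.int64(57), np.float64(0.0008747476399535413), np.float64(0.05549143788919504))
right (array([ 0.0308, -0.2187]), np.int64(56), np.float64(0.0007684126391282196), np.float64(0.09013161193189702))
platform z 0.062058726927815666
bay z [0.6183 0.0886 0.0649]
[281 155  30  29 760] [295.9553 168.5329] [0.6219 0.0858 0.0649] [0.5787 0.0453 0.0578] [0.6618 0.1282 0.0826]
[341 165  21  21 334] [350.5329 175.021 ] [ 0.5928 -0.0679  0.1132] [ 0.5674 -0.096   0.088 ] [ 0.6209 -0.0407  0.1311]
```

View pics/sel.png

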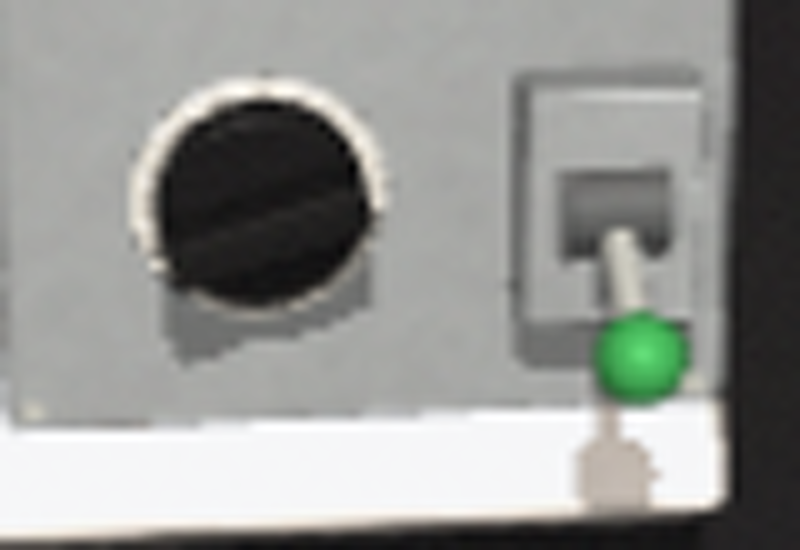

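```bash
cat >> h.py <<'E'
np.set_printoptions(precision=4,suppress=True)
YAW=0.026; SO=np.array([.6035,-.0231,0]); SR=R.from_euler("z",YAW).as_matrix()
def S(x,y,z): return SO+SR@(np.array([x,y,z])/1000)
def toS(X): return (SR.T@(np.array(X)-SO))*1000
NV=SR@np.array([-.469,0,.883]); UP=SR@np.array([.883,0,.469]); YV=SR@np.array([0,1,0])
E
python3 - <<'E'
from h import *
z=np.load("f0.npz"); p,d,q,e=[z[k] for k in "pdqe"]
P=cloud("top",d); Q=cloud("side",e)
c=np.array([ 0.6141,-0.08,0.0993]); off=NV@c; print("panel offset",off)
def onp(n,u,v,h):
    o,dd=ray(n,u,v); return o+dd*(off+h-NV@o)/(NV@dd)
print("panel tip",toS(onp("top",363.9,170.1,0)),toS(onp("side",357.6,227.8,0)))
print("sel base",toS(onp("top",351.3,175.2,.008)))
print("sel tipof",toS(onp("top",350.4,177.8,.028)),toS(onp("side",349,212.7,.028)))
print("sel tri",toS(tri(("top",350.4,177.8),("side",349,212.7))[0]))
t,err=tri(("top",388.6,190.3),("side",350.3,225.4)); print("tog",toS(t),err,"out",NV@t-off)
t,err=tri(("top",211,233.1),("side",275.5,176.9)); print("cap",t,err)
print("cap at .121",onz("top",211,233.1,.121), "red at .156",onz("top",270.4,216.7,.156), toS(onz("top",270.4,216.7,.156)))
# depth of bar pts: out of panel
H=NV@P.reshape(-1,3).T-off; H=H.reshape(400,640)
m=np.zeros((400,640),bool); m[160:190,335:368]=1
m&=(H>0.028)&(H<0.05); X=P[m]; X=X-X.mean(0); C=P[m].mean(0)
print(m.sum(),"bar c",toS(C),"h",H[m].mean())
a=X@UP; b=-(X@YV)   # b to the right facing panel
w,v=np.linalg.eigh(np.cov(np.c_[a,b].T)); u=v[:,1]; print("bar dir up,right",u, "angle cw",np.degrees(np.arctan2(u[1],u[0]))%180, np.sqrt(w))
im=np.clip(H[160:192,333:370]*1000*4,0,255); cv2.imwrite("pics/Hsel.png",cv2.resize(im.astype(np.uint8),None,fx=14,fy=14,interpolation=0))
E
```

```text
panel offset -0.1992582470285058
panel tip [  2.4822 -84.4206  95.7759] [ -7.1833 -85.0909  90.6421]
sel base [-10.4855 -47.9181  97.9482]
sel tipof [-19.8549 -43.5475 115.6217] [-12.4083 -29.5905 119.577 ]
sel tri [-20.3701 -42.96   127.887 ]
tog [ -62.8099 -142.0216  143.3625] 0.0012853450745789873 out 0.07264100571135818
cap [0.4409 0.318  0.1203] 0.001450018377017518
cap at .121 [0.4416 0.3176 0.121 ] red at .156 [0.4812 0.1509 0.156 ] [-117.7027  177.1588  156.    ]
127 bar c [-21.7079 -44.9745 124.27  ] h 0.036505493919650356
bar dir up,right [0.2735 0.9619] angle cw 74.12701677831117 [0.0049 0.0169]<stdin>:21: RuntimeWarning: invalid value encountered in cast
```

View pics/Hsel.png

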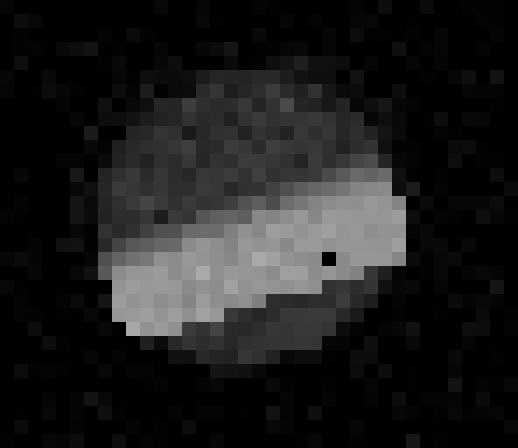

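View pics/sels.png

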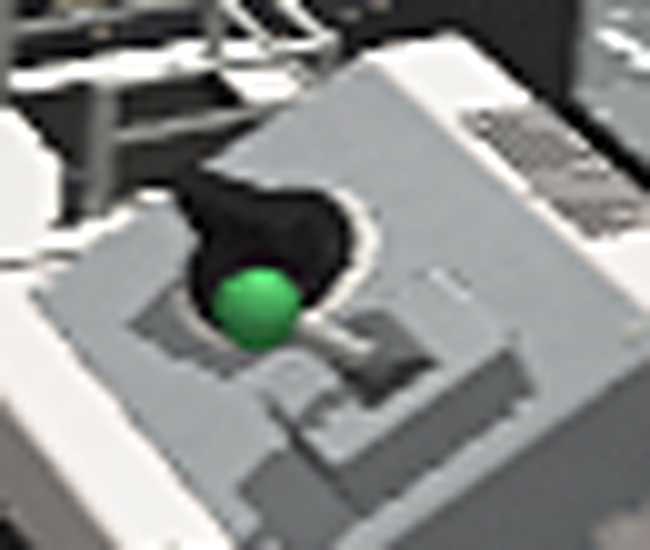

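```bash
python3 - <<'E'
from h import *
z=np.load("f0.npz"); p,d,q,e=[z[k] for k in "pdqe"]
off=-.1993
def onp(n,u,v,h):
    o,dd=ray(n,u,v); return o+dd*(off+h-NV@o)/(NV@dd)
c0=np.array([0,0,0])
def ab(X): return np.array([X@UP,-(X@YV)])*1000
pts=[onp("top",u,v,.038) for u,v in ((343.5,181.4),(360.5,175.4))]
A=[ab(x) for x in pts]; dv=A[1]-A[0]; print(dv,np.linalg.norm(dv),np.degrees(np.arctan2(dv[1],dv[0])))
# depth-only
P=cloud("top",d); H=(P@NV-off)
ctr=S(-10.5,-47.9,98); cc=ab(ctr)
for lo in (.030,.033,.035,.036):
    m=np.zeros((400,640),bool); m[160:190,335:368]=1; m&=(H>lo)&(H<.05)
    X=np.array([ab(x) for x in P[m]]); mn=X.mean(0); w,v=np.linalg.eigh(np.cov((X-mn).T)); u=v[:,1]
    r=cv2.minAreaRect(X.astype(np.float32)); print(lo,m.sum(),mn-cc,np.degrees(np.arctan2(u[1],u[0]))%180,r)
# side cam
Q=cloud("side",e); Hs=Q@NV+.1993
g=cv2.cvtColor(q,cv2.COLOR_RGB2HSV)
m=np.zeros((400,640),bool); m[205:235,335:368]=1; m&=(g[...,2]<70)&(Hs>.030)&(Hs<.045)
X=np.array([ab(x) for x in Q[m]]);print(len(X),X.mean(0)-cc); r=cv2.minAreaRect(X.astype(np.float32)); print(r); w,v=np.linalg.eigh(np.cov((X-X.mean(0)).T)); u=v[:,1];print(np.degrees(np.arctan2(u[1],u[0]))%180)
# base: H between .004 and .02 black
m=np.zeros((400,640),bool); m[160:190,335:368]=1; gg=cv2.cvtColor(p,cv2.COLOR_RGB2GRAY); m&=(gg<60)
X=np.array([ab(x) for x in P[m&(H<.02)]]); print("base",cv2.minEnclosingCircle(X.astype(np.float32)),cc)
E
```

```text
[15.1272 46.9264] 49.304382607498155 72.13281245191268
0.03 124 [ 2.2752 -2.9306] 74.23442023224341 ((570.099609375, 83.54644775390625), (58.739845275878906, 17.924917221069336), 75.00670623779297)
0.033 117 [ 2.1841 -2.9948] 74.02779716441401 ((570.5327758789062, 83.4236831665039), (58.69023513793945, 17.081510543823242), 75.69682312011719)
0.035 97 [ 1.715  -4.1701] 74.00111952008139 ((569.938720703125, 83.15937805175781), (57.917423248291016, 15.945466995239258), 74.6795883178711)
0.036 79 [ 1.7631 -3.8957] 74.09538475834219 ((570.5974731445312, 82.9833755493164), (57.98699951171875, 15.261613845825195), 72.5143814086914)
72 [ 0.0041 12.9077]
((572.1520385742188, 127.274658203125), (139.62596130371094, 26.474018096923828), 88.11466979980469)
87.2341845190002
base ((570.6171875, 85.23828125), 29.71274185180664) [568.8706  86.6814]
```

Bottle cap is at (0.441, 0.317); shaker origin is about (0.6035, -0.023) with yaw 0.026. Moving over the bottle.

```bash
python3 -m inch '[{"dx":-15,"dy":-8,"hand":-1},{"dx":-30,"dy":-17,"hand":-1},{"dx":-30,"dy":-17,"hand":-1},{"dx":-30,"dy":-17,"hand":-1},{"dx":-30,"dy":-17,"hand":-1},{"dx":-30,"dy":-17,"hand":-1},{"dx":-30,"dy":-17,"hand":-1},{"dx":-30,"dy":-17,"hand":-1},{"dx":-30,"dy":-17,"hand":-1},{"dx":-30,"dy":-17,"hand":-1}]' 40
python3 -m inch '[{"rz":0.145,"hand":-1},{"rz":0.145,"hand":-1},{"rz":0.145,"hand":-1},{"rz":0.145,"hand":-1},{"rz":0.145,"hand":-1},{"rz":0.145,"hand":-1},{"rz":0.145,"hand":-1},{"rz":0.145,"hand":-1},{"hand":-1}]'
python3 -c "
from h import *; s=bot.observe(); print(s['qpos'],s['force'])"
```

```text
[-1.2592  0.5214 -0.0363  1.5995  0.0212  1.0211 -0.1128] [0.2223 0.5355 0.9969]schema error: expected keys dx, dy, dz, rx, ry, rz, hand
schema error: expected keys dx, dy, dz, rx, ry, rz, hand
```

```bash
python3 -m inch '[{"dx":-15,"dy":-8,"dz":0,"rx":0,"ry":0,"rz":0,"hand":-1},{"dx":-30,"dy":-17,"dz":0,"rx":0,"ry":0,"rz":0,"hand":-1},{"dx":-30,"dy":-17,"dz":0,"rx":0,"ry":0,"rz":0,"hand":-1},{"dx":-30,"dy":-17,"dz":0,"rx":0,"ry":0,"rz":0,"hand":-1},{"dx":-30,"dy":-17,"dz":0,"rx":0,"ry":0,"rz":0,"hand":-1},{"dx":-30,"dy":-17,"dz":0,"rx":0,"ry":0,"rz":0,"hand":-1},{"dx":-30,"dy":-17,"dz":0,"rx":0,"ry":0,"rz":0,"hand":-1},{"dx":-30,"dy":-17,"dz":0,"rx":0,"ry":0,"rz":0,"hand":-1},{"dx":-30,"dy":-17,"dz":0,"rx":0,"ry":0,"rz":0,"hand":-1},{"dx":-30,"dy":-17,"dz":0,"rx":0,"ry":0,"rz":0,"hand":-1}]' 40
python3 -m inch '[{"dx":0,"dy":0,"dz":0,"rx":0,"ry":0,"rz":0.145,"hand":-1},{"dx":0,"dy":0,"dz":0,"rx":0,"ry":0,"rz":0.145,"hand":-1},{"dx":0,"dy":0,"dz":0,"rx":0,"ry":0,"rz":0.145,"hand":-1},{"dx":0,"dy":0,"dz":0,"rx":0,"ry":0,"rz":0.145,"hand":-1},{"dx":0,"dy":0,"dz":0,"rx":0,"ry":0,"rz":0.145,"hand":-1},{"dx":0,"dy":0,"dz":0,"rx":0,"ry":0,"rz":0.145,"hand":-1},{"dx":0,"dy":0,"dz":0,"rx":0,"ry":0,"rz":0.145,"hand":-1},{"dx":0,"dy":0,"dz":0,"rx":0,"ry":0,"rz":0.145,"hand":-1},{"dx":0,"dy":0,"dz":0,"rx":0,"ry":0,"rz":0,"hand":-1}]'
python3 -c "
from h import *; s=bot.observe(); print(s['qpos'],s['force'])"
```

```text
clock: 2.3
position: [0.4383, 0.3224, 0.2315]
tool_rot: [3.141, 0.0, 2.759]
force: [0.4, -0.5, -0.3]
grip_width: 0.0852
clock: 3.2
position: [0.4374, 0.3238, 0.2313]
tool_rot: [3.141, 0.0, 1.597]
force: [0.0, 0.4, -0.5]
grip_width: 0.0855
[-0.9674  0.4071  0.2964  1.8266 -0.1445  0.929  -0.5812] [ 0.0135  0.3612 -0.4844]
```

```bash
python3 -m inch '[{"dx":-6.5,"dy":3.5,"dz":10,"rx":0,"ry":0,"rz":0,"hand":-1},{"dx":0,"dy":0,"dz":25,"rx":0,"ry":0,"rz":0,"hand":-1},{"dx":0,"dy":0,"dz":30,"rx":0,"ry":0,"rz":0,"hand":-1},{"dx":0,"dy":0,"dz":30,"rx":0,"ry":0,"rz":0,"hand":-1},{"dx":0,"dy":0,"dz":30,"rx":0,"ry":0,"rz":0,"hand":-1},{"dx":0,"dy":0,"dz":25,"rx":0,"ry":0,"rz":0,"hand":-1},{"dx":0,"dy":0,"dz":15,"rx":0,"ry":0,"rz":0,"hand":-1},{"dx":0,"dy":0,"dz":11,"rx":0,"ry":0,"rz":0,"hand":-1},{"dx":0,"dy":0,"dz":0,"rx":0,"ry":0,"rz":0,"hand":-1}]' 40
python3 - <<'E'
from h import *
p,d=bot.grab_frame("side"); crop("side",p,(215,130,335,220),6,"grasp")
E
```

```text
clock: 4.1
position: [0.4407, 0.3169, 0.054]
tool_rot: [-3.14, 0.001, 1.601]
force: [-0.4, -0.5, 0.7]
grip_width: 0.0852
```

View pics/grasp.png

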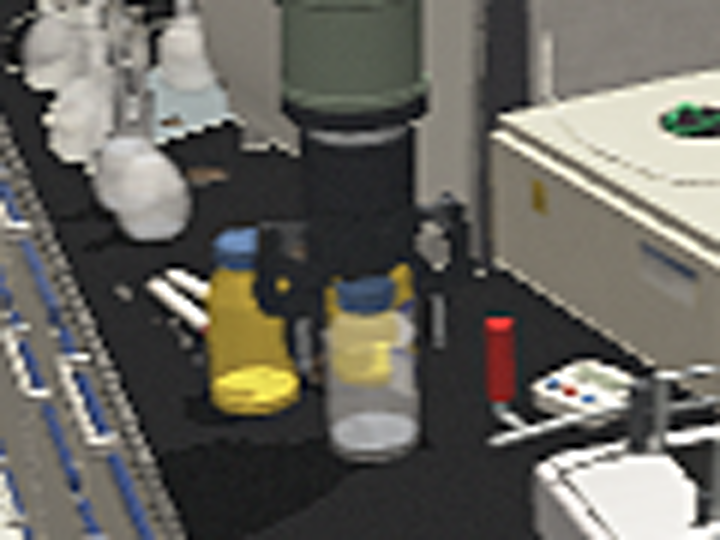

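The image shows the fingers straddling the clear bottle, with crop pixels (305,350) and (437,320) either side of it. Closing.

```bash
python3 -m inch '[{"dx":0,"dy":0,"dz":0,"rx":0,"ry":0,"rz":0,"hand":1},{"dx":0,"dy":0,"dz":0,"rx":0,"ry":0,"rz":0,"hand":1},{"dx":0,"dy":0,"dz":0,"rx":0,"ry":0,"rz":0,"hand":1},{"dx":0,"dy":0,"dz":0,"rx":0,"ry":0,"rz":0,"hand":1},{"dx":0,"dy":0,"dz":0,"rx":0,"ry":0,"rz":0,"hand":1},{"dx":0,"dy":0,"dz":0,"rx":0,"ry":0,"rz":0,"hand":1},{"dx":0,"dy":0,"dz":-2,"rx":0,"ry":0,"rz":0,"hand":1},{"dx":0,"dy":0,"dz":-8,"rx":0,"ry":0,"rz":0,"hand":1},{"dx":0,"dy":0,"dz":0,"rx":0,"ry":0,"rz":0,"hand":1}]' 40
```

```text
clock: 5.05
position: [0.4414, 0.3183, 0.0665]
tool_rot: [3.141, -0.001, 1.6]
force: [-0.6, -0.2, -3.6]
grip_width: 0.058
```

```bash
python3 -m inch '[{"dx":0,"dy":0,"dz":-10,"rx":0,"ry":0,"rz":0,"hand":1},{"dx":0,"dy":0,"dz":-20,"rx":0,"ry":0,"rz":0,"hand":1},{"dx":0,"dy":0,"dz":-20,"rx":0,"ry":0,"rz":0,"hand":1},{"dx":0,"dy":0,"dz":-25,"rx":0,"ry":0,"rz":0,"hand":1},{"dx":0,"dy":0,"dz":-25,"rx":0,"ry":0,"rz":0,"hand":1},{"dx":0,"dy":0,"dz":-25,"rx":0,"ry":0,"rz":0,"hand":1},{"dx":0,"dy":0,"dz":-20,"rx":0,"ry":0,"rz":0,"hand":1},{"dx":0,"dy":0,"dz":-15,"rx":0,"ry":0,"rz":0,"hand":1},{"dx":0,"dy":0,"dz":-10,"rx":0,"ry":0,"rz":0,"hand":1}]'
python3 -m inch '[{"dx":-10,"dy":8,"dz":0,"rx":0,"ry":0,"rz":0,"hand":1},{"dx":-23,"dy":18,"dz":0,"rx":0,"ry":0,"rz":0,"hand":1},{"dx":-25,"dy":20,"dz":0,"rx":0,"ry":0,"rz":0,"hand":1},{"dx":-25,"dy":20,"dz":0,"rx":0,"ry":0,"rz":0,"hand":1},{"dx":-25,"dy":20,"dz":0,"rx":0,"ry":0,"rz":0,"hand":1},{"dx":-25,"dy":20,"dz":0,"rx":0,"ry":0,"rz":0,"hand":1},{"dx":-25,"dy":20,"dz":0,"rx":0,"ry":0,"rz":0,"hand":1},{"dx":-25,"dy":20,"dz":0,"rx":0,"ry":0,"rz":0,"hand":1},{"dx":-25,"dy":18,"dz":0,"rx":0,"ry":0,"rz":0,"hand":1},{"dx":-18,"dy":12,"dz":0,"rx":0,"ry":0,"rz":0,"hand":1}]'
python3 -c "
from h import *; s=bot.observe(); print(s['qpos'],s['force'],S(20,110,64))"
```

```text
clock: 5.95
position: [0.4412, 0.318, 0.237]
tool_rot: [3.141, -0.001, 1.6]
force: [0.4, 0.0, -2.7]
grip_width: 0.058
clock: 6.95
position: [0.6244, 0.094, 0.2344]
tool_rot: [-3.141, 0.001, 1.598]
force: [0.3, -0.3, -3.4]
grip_width: 0.058
[-0.467   0.5523  0.3392  1.5915 -0.2032  1.034  -0.0429] [ 0.2601 -0.2549 -3.3667] [0.6206 0.0874 0.064 ]
```

```bash
python3 -m inch '[{"dx":-6.5,"dy":-4,"dz":0,"rx":0,"ry":0,"rz":0,"hand":1},{"dx":0,"dy":0,"dz":15,"rx":0,"ry":0,"rz":0,"hand":1},{"dx":0,"dy":0,"dz":25,"rx":0,"ry":0,"rz":0,"hand":1},{"dx":0,"dy":0,"dz":10,"rx":0,"ry":0,"rz":0,"hand":1},{"dx":0,"dy":0,"dz":0,"rx":0,"ry":0,"rz":0,"hand":1}]'
python3 - <<'E'
from h import *
p,d=bot.grab_frame("side"); crop("side",p,(260,110,420,230),5,"place1")
P=cloud("side",d)
t,_=bot.grab_frame("top"); crop("top",t,(240,110,400,230),5,"place1t")
for b in bot.trace("side","bottle")[:4]: print(b["score"],b["box"],np.nanmedian(P[b["region"]],0), np.nanmin(P[b["region"]][:,2]))
E
```

```text
clock: 7.45
position: [0.6187, 0.0902, 0.1838]
tool_rot: [-3.139, 0.001, 1.6]
force: [0.1, 0.1, -3.0]
grip_width: 0.0578
0.86 [264.6, 167.6, 282.6, 197.0] [0.4659 0.4084 0.0643] -0.0009200722715605458
0.84 [254.3, 166.6, 261.6, 201.2] [0.3777 0.3939 0.0635] 0.000613137217674975
0.79 [333.5, 160.1, 347.5, 194.5] [0.6093 0.0697 0.1897] 0.1289927986933107
```

View pics/place1.png

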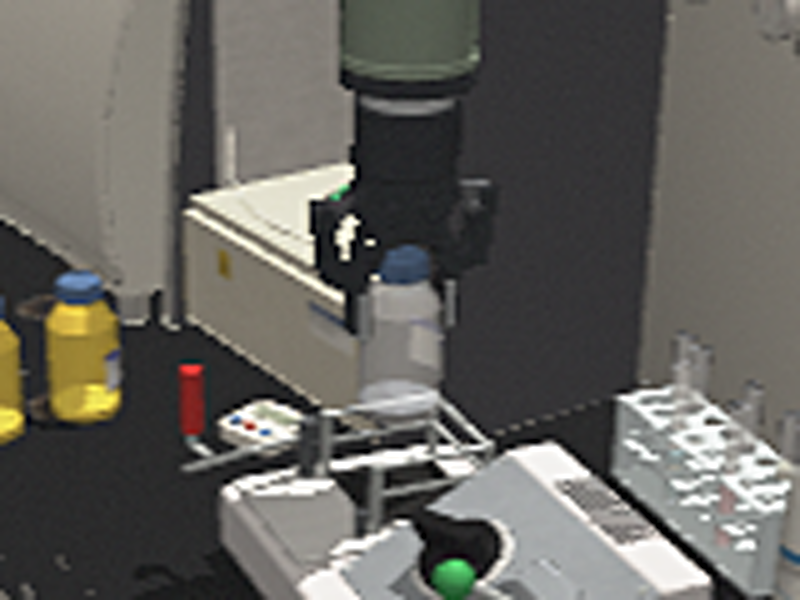

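View pics/place1t.png

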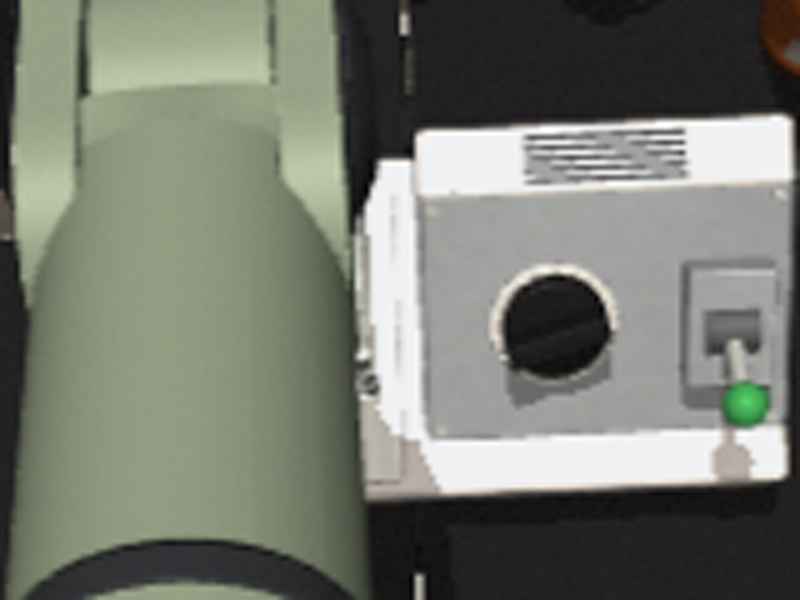

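```bash
python3 -m inch '[{"dx":-3,"dy":2,"dz":0,"rx":0,"ry":0,"rz":0,"hand":1},{"dx":0,"dy":0,"dz":10,"rx":0,"ry":0,"rz":0,"hand":1},{"dx":0,"dy":0,"dz":15,"rx":0,"ry":0,"rz":0,"hand":1},{"dx":0,"dy":0,"dz":15,"rx":0,"ry":0,"rz":0,"hand":1},{"dx":0,"dy":0,"dz":10,"rx":0,"ry":0,"rz":0,"hand":1},{"dx":0,"dy":0,"dz":6,"rx":0,"ry":0,"rz":0,"hand":1},{"dx":0,"dy":0,"dz":3,"rx":0,"ry":0,"rz":0,"hand":1},{"dx":0,"dy":0,"dz":0,"rx":0,"ry":0,"rz":0,"hand":1}]'
python3 - <<'E'
from h import *
p,d=bot.grab_frame("side"); crop("side",p,(280,130,400,220),6,"place2")
E
```

```text
clock: 8.4
position: [0.6218, 0.0876, 0.126]
tool_rot: [-3.141, 0.0, 1.6]
force: [0.4, -1.0, -0.8]
grip_width: 0.0583
```

View pics/place2.png

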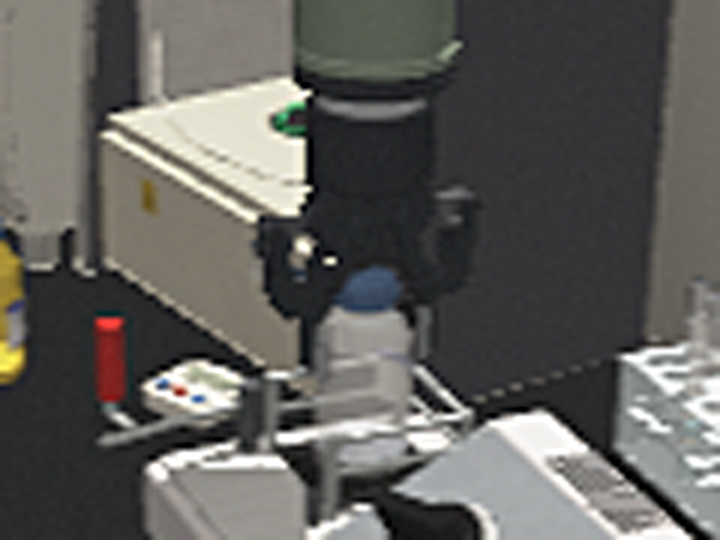

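```bash
python3 -m inch '[{"dx":0,"dy":-1,"dz":2,"rx":0,"ry":0,"rz":0,"hand":1},{"dx":0,"dy":0,"dz":0,"rx":0,"ry":0,"rz":0,"hand":1}]'; python3 -m inch '[{"dx":0,"dy":0,"dz":2,"rx":0,"ry":0,"rz":0,"hand":1},{"dx":0,"dy":0,"dz":0,"rx":0,"ry":0,"rz":0,"hand":1}]';python3 -m inch '[{"dx":0,"dy":0,"dz":2,"rx":0,"ry":0,"rz":0,"hand":1},{"dx":0,"dy":0,"dz":0,"rx":0,"ry":0,"rz":0,"hand":1}]'
```

```text
clock: 8.65
position: [0.6208, 0.0876, 0.1244]
tool_rot: [3.141, -0.0, 1.6]
force: [-0.1, 0.6, -3.4]
grip_width: 0.0575
clock: 8.85
position: [0.6208, 0.0876, 0.1222]
tool_rot: [-3.142, 0.0, 1.6]
force: [-0.6, 0.9, -3.0]
grip_width: 0.0581
clock: 9.05
position: [0.621, 0.0875, 0.1204]
tool_rot: [3.141, -0.0, 1.6]
force: [0.3, 0.5, -0.8]
grip_width: 0.0581
```

```bash
python3 -m inch '[{"dx":0,"dy":0,"dz":1,"rx":0,"ry":0,"rz":0,"hand":1},{"dx":0,"dy":0,"dz":0,"rx":0,"ry":0,"rz":0,"hand":1}]'; python3 -m inch '[{"dx":0,"dy":0,"dz":1,"rx":0,"ry":0,"rz":0,"hand":1},{"dx":0,"dy":0,"dz":0,"rx":0,"ry":0,"rz":0,"hand":1}]'
```

```text
clock: 9.25
position: [0.6211, 0.0876, 0.1203]
tool_rot: [3.141, -0.0, 1.6]
force: [-3.8, -0.1, 15.1]
grip_width: 0.0581
clock: 9.45
position: [0.6212, 0.0875, 0.1202]
tool_rot: [3.141, -0.001, 1.6]
force: [-8.4, -0.8, 29.4]
grip_width: 0.0575
```

```bash
python3 -m inch '[{"dx":0,"dy":0,"dz":-2,"rx":0,"ry":0,"rz":0,"hand":1},{"dx":0,"dy":0,"dz":0,"rx":0,"ry":0,"rz":0,"hand":1}]'; python3 -m inch '[{"dx":0,"dy":0,"dz":0,"rx":0,"ry":0,"rz":0,"hand":0.2},{"dx":0,"dy":0,"dz":0,"rx":0,"ry":0,"rz":0,"hand":-0.6},{"dx":0,"dy":0,"dz":0,"rx":0,"ry":0,"rz":0,"hand":-1},{"dx":0,"dy":0,"dz":0,"rx":0,"ry":0,"rz":0,"hand":-1},{"dx":0,"dy":0,"dz":0,"rx":0,"ry":0,"rz":0,"hand":-1},{"dx":0,"dy":0,"dz":0,"rx":0,"ry":0,"rz":0,"hand":-1}]'
python3 - <<'E'
from h import *
p,d=bot.grab_frame("side"); crop("side",p,(280,130,400,220),6,"place3")
E
```

```text
clock: 9.65
position: [0.6209, 0.0877, 0.1205]
tool_rot: [3.141, -0.0, 1.6]
force: [-0.1, -0.2, -2.8]
grip_width: 0.0579
clock: 10.25
position: [0.6208, 0.0876, 0.1202]
tool_rot: [-3.142, 0.0, 1.6]
force: [-0.6, 0.6, -0.5]
grip_width: 0.0851
```

View pics/place3.png

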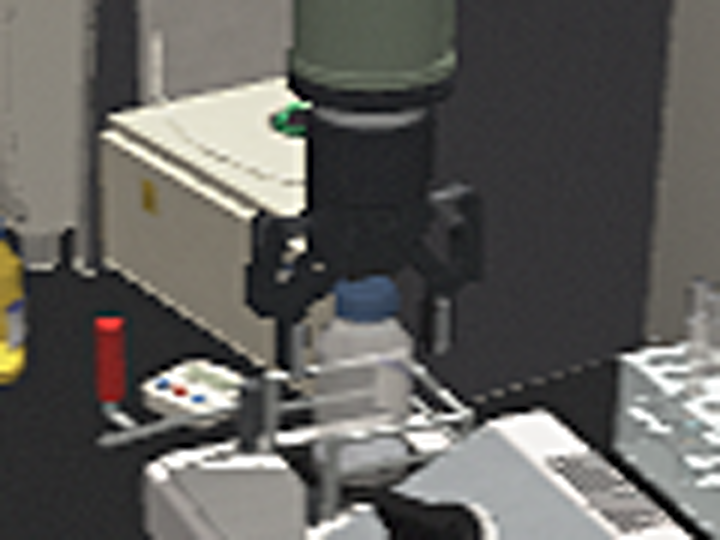

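Bottle stands free in the bay with the fingers open. Retreating upwards and going to the gate handle.

```bash
python3 -m inch '[{"dx":0,"dy":0,"dz":-6,"rx":0,"ry":0,"rz":0,"hand":-1},{"dx":0,"dy":0,"dz":-14,"rx":0,"ry":0,"rz":0,"hand":-1},{"dx":0,"dy":0,"dz":-25,"rx":0,"ry":0,"rz":0,"hand":-1},{"dx":0,"dy":0,"dz":-30,"rx":0,"ry":0,"rz":0,"hand":-1},{"dx":0,"dy":0,"dz":-30,"rx":0,"ry":0,"rz":0,"hand":-1},{"dx":0,"dy":0,"dz":-10,"rx":0,"ry":0,"rz":0,"hand":-1}]'
python3 -m inch '[{"dx":7,"dy":-15,"dz":0,"rx":0,"ry":0,"rz":0,"hand":-1},{"dx":12,"dy":-25,"dz":0,"rx":0,"ry":0,"rz":0,"hand":-1},{"dx":14,"dy":-28,"dz":0,"rx":0,"ry":0,"rz":0,"hand":0},{"dx":14,"dy":-28,"dz":0,"rx":0,"ry":0,"rz":0,"hand":0},{"dx":12,"dy":-25,"dz":0,"rx":0,"ry":0,"rz":0,"hand":0},{"dx":8,"dy":-17,"dz":0,"rx":0,"ry":0,"rz":0,"hand":0},{"dx":0,"dy":0,"dz":0,"rx":0,"ry":0,"rz":0,"hand":0}]'
python3 - <<'E'
from h import *
s=bot.observe(); print(s["qpos"])
p,d=bot.grab_frame("side"); crop("side",p,(260,110,420,230),5,"g1")
E
```

```text
clock: 10.9
position: [0.6219, 0.0875, 0.2396]
tool_rot: [3.137, -0.001, 1.599]
force: [-1.0, 0.9, -0.7]
grip_width: 0.0856
clock: 11.6
position: [0.4792, 0.1517, 0.236]
tool_rot: [-3.141, -0.001, 1.602]
force: [1.5, -0.1, 0.3]
grip_width: 0.0429
[-0.6907  0.3365  0.3403  1.9249 -0.1422  0.9029 -0.2486]
```

View pics/g1.png

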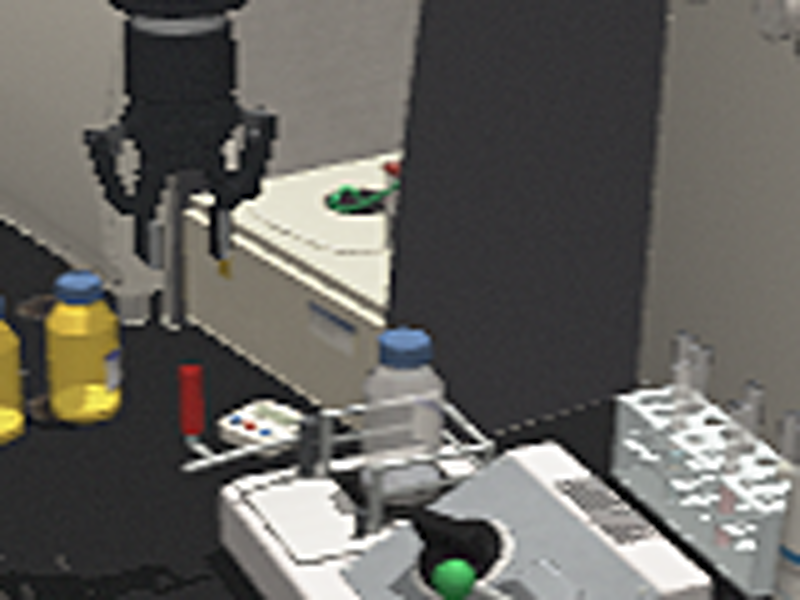

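```bash
python3 -m inch '[{"dx":0,"dy":1.5,"dz":15,"rx":0,"ry":0,"rz":0,"hand":0},{"dx":0,"dy":0,"dz":25,"rx":0,"ry":0,"rz":0,"hand":0},{"dx":0,"dy":0,"dz":25,"rx":0,"ry":0,"rz":0,"hand":0},{"dx":0,"dy":0,"dz":20,"rx":0,"ry":0,"rz":0,"hand":0},{"dx":0,"dy":0,"dz":18,"rx":0,"ry":0,"rz":0,"hand":0},{"dx":0,"dy":0,"dz":10,"rx":0,"ry":0,"rz":0,"hand":0},{"dx":0,"dy":0,"dz":0,"rx":0,"ry":0,"rz":0,"hand":0}]' 25
python3 -m inch '[{"dx":0,"dy":0,"dz":0,"rx":0,"ry":0,"rz":0,"hand":1},{"dx":0,"dy":0,"dz":0,"rx":0,"ry":0,"rz":0,"hand":1},{"dx":0,"dy":0,"dz":0,"rx":0,"ry":0,"rz":0,"hand":1},{"dx":0,"dy":0,"dz":0,"rx":0,"ry":0,"rz":0,"hand":1}]' 25
python3 - <<'E'
from h import *
s=bot.observe(); x=s["position"]; hg=S(-35,162,140)
M=R.from_euler("xyz",s["tool_rot"]).as_matrix()
v=(x-hg)[:2]; print("hinge",hg,"vec",v,np.linalg.norm(v), "theta",np.degrees((np.arctan2(*v[::-1])-(np.arctan2(-80,-32)+YAW))%(2*np.pi)-2*np.pi))
dl=-(np.arctan2(-80,-32)+YAW-np.arctan2(*v[::-1])+2*np.pi); 
r=M.T@np.r_[hg[:2]-x[:2],0]*1000  # hinge in tool frame
print("hinge in tool",r)
for a in (.135,.14):
    Rt=R.from_rotvec([0,0,-a]).as_matrix(); print(a,"shift",r-Rt@r)
p,d=bot.grab_frame("side"); crop("side",p,(260,110,420,230),5,"g2")
E
```

```text
clock: 12.35
position: [0.4825, 0.15, 0.1215]
tool_rot: [-3.14, 0.001, 1.599]
force: [-0.1, -1.0, 0.4]
grip_width: 0.0428
clock: 12.75
position: [0.4812, 0.1509, 0.1231]
tool_rot: [-3.139, -0.001, 1.6]
force: [-12.4, 1.7, 11.7]
grip_width: 0.0154
hinge [0.5643 0.1379 0.14  ] vec [-0.0831  0.013 ] 0.08415152217911628 theta -78.56061078110791
hinge in tool [-15.4199  82.7265  -0.1888]
0.135 shift [-11.2745  -1.3227  -0.    ]
0.14 shift [-11.6948  -1.3423   0.    ]
```

View pics/g2.png

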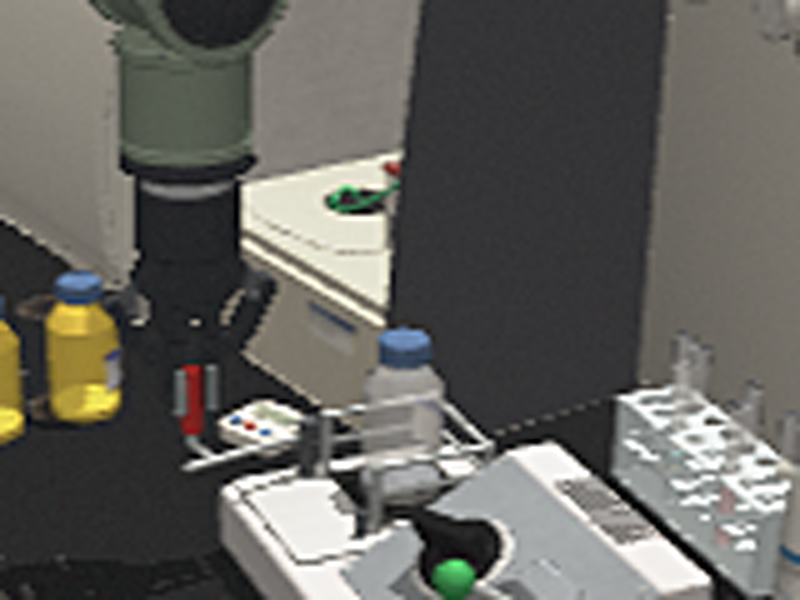

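```bash
python3 -m inch '[{"dx":0,"dy":-1.8,"dz":-3,"rx":0,"ry":0,"rz":0,"hand":1},{"dx":0,"dy":0,"dz":0,"rx":0,"ry":0,"rz":0,"hand":1}]'
python3 -m inch '[{"dx":-11.9,"dy":-1.3,"dz":0,"rx":0,"ry":0,"rz":-0.14,"hand":1},{"dx":-11.9,"dy":-1.3,"dz":0,"rx":0,"ry":0,"rz":-0.14,"hand":1},{"dx":-11.9,"dy":-1.3,"dz":0,"rx":0,"ry":0,"rz":-0.14,"hand":1},{"dx":-11.9,"dy":-1.3,"dz":0,"rx":0,"ry":0,"rz":-0.14,"hand":1},{"dx":0,"dy":0,"dz":0,"rx":0,"ry":0,"rz":0,"hand":1}]'
```

```text
clock: 13.0
position: [0.4809, 0.1503, 0.1255]
tool_rot: [3.141, 0.0, 1.6]
force: [4.3, -1.9, -16.2]
grip_width: 0.0149
clock: 13.5
position: [0.4877, 0.1024, 0.1255]
tool_rot: [3.14, 0.001, 2.164]
force: [5.6, 2.3, -17.9]
grip_width: 0.0153
```

```bash
python3 -m inch '[{"dx":-11.9,"dy":-1.0,"dz":1,"rx":0,"ry":0,"rz":-0.14,"hand":1},{"dx":-11.9,"dy":-1.3,"dz":0.5,"rx":0,"ry":0,"rz":-0.14,"hand":1},{"dx":-11.9,"dy":-1.3,"dz":0,"rx":0,"ry":0,"rz":-0.14,"hand":1},{"dx":-11.9,"dy":-1.3,"dz":0,"rx":0,"ry":0,"rz":-0.14,"hand":1},{"dx":0,"dy":0,"dz":0,"rx":0,"ry":0,"rz":0,"hand":1}]'
python3 - <<'E'
from h import *
x=bot.observe()["position"]; print(toS(x))
E
```

```text
clock: 14.0
position: [0.5189, 0.0662, 0.1251]
tool_rot: [3.14, 0.003, 2.723]
force: [-2.2, -1.6, 15.5]
grip_width: 0.015
[-82.2864  91.4744 125.1444]
```

```bash
python3 -m inch '[{"dx":-9,"dy":-1.0,"dz":-0.6,"rx":0,"ry":0,"rz":-0.105,"hand":1},{"dx":-9,"dy":-1,"dz":0,"rx":0,"ry":0,"rz":-0.105,"hand":1},{"dx":0,"dy":0,"dz":0,"rx":0,"ry":0,"rz":0,"hand":1}]'
python3 -c "
from h import *
x=bot.observe()['position']; print(toS(x))"
python3 -m inch '[{"dx":-1.5,"dy":0,"dz":0,"rx":0,"ry":0,"rz":-0.02,"hand":1},{"dx":0,"dy":0,"dz":0,"rx":0,"ry":0,"rz":0,"hand":1}]'
python3 -c "
from h import *
x=bot.observe()['position']; print(toS(x))"
```

```text
clock: 14.3
position: [0.5341, 0.0583, 0.1252]
tool_rot: [3.141, 0.002, 2.929]
force: [-1.3, -2.2, 10.9]
grip_width: 0.0151
[-67.2425  83.2001 125.2071]
clock: 14.5
position: [0.5347, 0.0581, 0.1252]
tool_rot: [-3.141, 0.001, 2.945]
force: [-1.0, -4.7, 9.0]
grip_width: 0.0147
[-66.6281  82.9991 125.2304]
```

```bash
python3 -m inch '[{"dx":-2,"dy":0,"dz":0,"rx":0,"ry":0,"rz":-0.02,"hand":1},{"dx":0,"dy":0,"dz":0,"rx":0,"ry":0,"rz":0,"hand":1}]'
python3 -m inch '[{"dx":-2,"dy":0,"dz":0,"rx":0,"ry":0,"rz":-0.02,"hand":1},{"dx":0,"dy":0,"dz":0,"rx":0,"ry":0,"rz":0,"hand":1}]'
python3 -c "
from h import *
x=bot.observe()['position']; print(toS(x))"
```

```text
clock: 14.7
position: [0.5365, 0.0575, 0.1252]
tool_rot: [-3.141, 0.001, 2.965]
force: [-2.8, -6.8, 9.6]
grip_width: 0.0147
clock: 14.9
position: [0.5374, 0.0572, 0.1252]
tool_rot: [-3.14, -0.001, 2.985]
force: [-9.1, -7.0, 15.3]
grip_width: 0.0151
[-63.9803  81.9745 125.178 ]
```

```bash
python3 -m inch '[{"dx":-1.5,"dy":0,"dz":-0.5,"rx":0,"ry":0,"rz":0,"hand":1},{"dx":0,"dy":0,"dz":0,"rx":0,"ry":0,"rz":0,"hand":1}]'
python3 -m inch '[{"dx":1.5,"dy":0.5,"dz":0,"rx":0,"ry":0,"rz":0,"hand":1},{"dx":0,"dy":0,"dz":0,"rx":0,"ry":0,"rz":0,"hand":0.2},{"dx":0,"dy":0,"dz":0,"rx":0,"ry":0,"rz":0,"hand":0.2},{"dx":0,"dy":0,"dz":0,"rx":0,"ry":0,"rz":0,"hand":0.2}]'
python3 - <<'E'
from h import *
s=bot.observe(); print(s["qpos"],s["force"],toS(s["position"]))
p,d=bot.grab_frame("side"); crop("side",p,(280,130,400,220),6,"g3")
E
```

```text
clock: 15.1
position: [0.5375, 0.0572, 0.1252]
tool_rot: [-3.139, -0.004, 2.985]
force: [-16.9, -5.3, 16.4]
grip_width: 0.015
clock: 15.5
position: [0.5387, 0.0589, 0.1251]
tool_rot: [3.141, 0.0, 2.988]
force: [0.2, -0.4, -0.1]
grip_width: 0.0343
[-0.1441  0.5339 -0.1005  1.9101  0.0791  0.7008  1.1265] [ 0.1962 -0.448  -0.0661] [-62.6497  83.6132 125.1178]
```

View pics/g3.png

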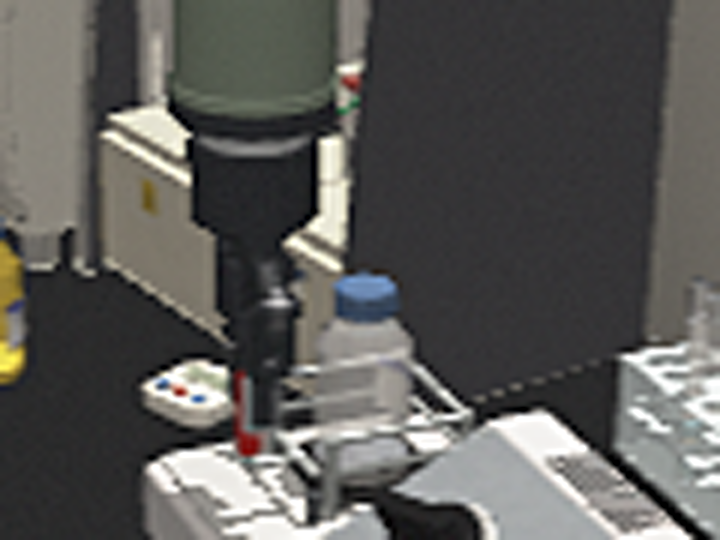

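```bash
cat >> h.py <<'E'
OFF=-.1993
def PN(up,right,out): # panel coords mm: UP comp, right comp, out from panel
    return UP*up/1000-YV*right/1000+NV*(OFF+out/1000)
def tool_for(cw): # orientation with bar angle cw (deg): tool z=-NV, tool y perpendicular to bar
    a=np.radians(cw); y=UP*np.sin(a)+YV*np.cos(a); z=-NV; return np.c_[np.cross(y,z),y,z]
def plan(pos,M):
    s=bot.observe(); C=R.from_euler("xyz",s["tool_rot"]).as_matrix()
    print("tool shift mm",C.T@(pos-s["position"])*1000,"world",(pos-s["position"])*1000,"rotvec",R.from_matrix(C.T@M).as_rotvec())
E
python3 -m inch '[{"dx":0,"dy":0,"dz":-5,"rx":0,"ry":0,"rz":0,"hand":0.2},{"dx":0,"dy":0,"dz":-15,"rx":0,"ry":0,"rz":0,"hand":0.2},{"dx":0,"dy":0,"dz":-30,"rx":0,"ry":0,"rz":0,"hand":0.2},{"dx":0,"dy":0,"dz":-30,"rx":0,"ry":0,"rz":0,"hand":0.2},{"dx":0,"dy":0,"dz":-25,"rx":0,"ry":0,"rz":0,"hand":0.2},{"dx":0,"dy":0,"dz":-10,"rx":0,"ry":0,"rz":0,"hand":0.2},{"dx":0,"dy":0,"dz":0,"rx":0,"ry":0,"rz":0,"hand":0.2}]'
python3 - <<'E'
from h import *
p,d=bot.grab_frame("side"); crop("side",p,(260,110,420,230),5,"g4")
p,d=bot.grab_frame("top"); crop("top",p,(250,120,410,230),5,"g4t")
print("sel grip",PN(570.4,84,28),toS(PN(570.4,84,28)))
plan(PN(570.4,84,87),tool_for(74))
E
```

```text
clock: 16.25
position: [0.5391, 0.0586, 0.2411]
tool_rot: [3.141, 0.002, 2.989]
force: [0.4, -0.1, -0.9]
grip_width: 0.0342
sel grip [ 0.586  -0.0688  0.1163] [-18.6926 -45.2186 116.2597]
tool shift mm [ -39.2634 -123.3644   70.7584] world [  20.0668 -127.9007  -70.7521] rotvec [-0.3454 -0.382   1.0903]
```

View pics/g4.png

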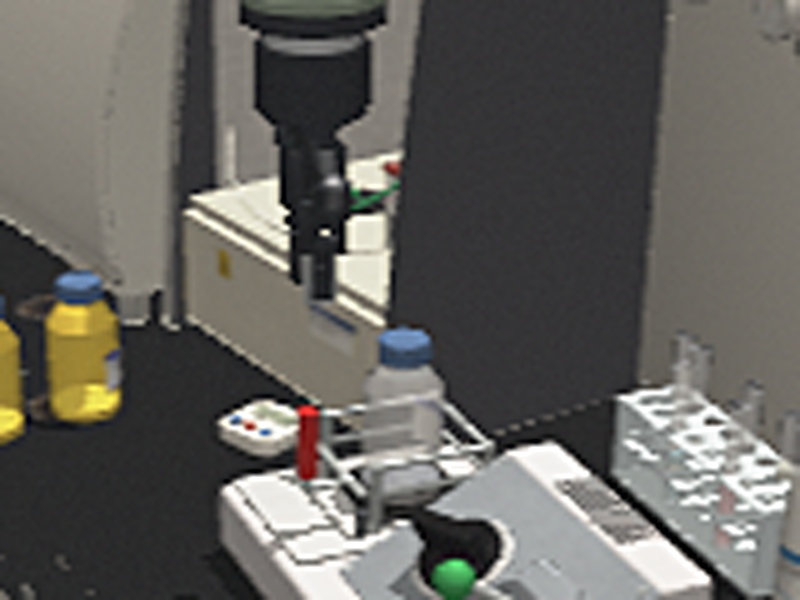

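View pics/g4t.png

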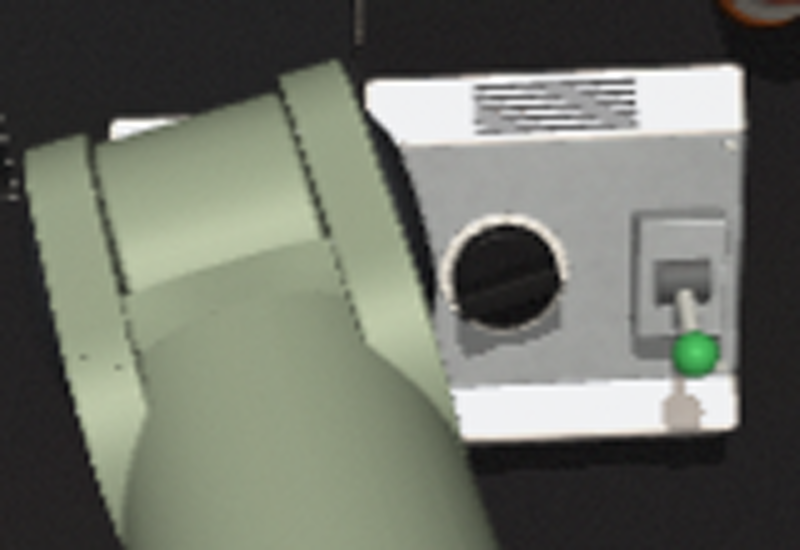

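```bash
python3 -m inch '[{"dx":-4,"dy":-13,"dz":0,"rx":0,"ry":0,"rz":0,"hand":0},{"dx":-8,"dy":-25,"dz":0,"rx":0,"ry":0,"rz":0,"hand":0},{"dx":-9,"dy":-29,"dz":0,"rx":0,"ry":0,"rz":0,"hand":0},{"dx":-9,"dy":-29,"dz":0,"rx":0,"ry":0,"rz":0,"hand":0},{"dx":-9,"dy":-27,"dz":0,"rx":0,"ry":0,"rz":0,"hand":0}]'
python3 -m inch '[{"dx":0,"dy":0,"dz":0,"rx":-0.0345,"ry":-0.038,"rz":0.109,"hand":0},{"dx":0,"dy":0,"dz":0,"rx":-0.0345,"ry":-0.038,"rz":0.109,"hand":0},{"dx":0,"dy":0,"dz":0,"rx":-0.0345,"ry":-0.038,"rz":0.109,"hand":0},{"dx":0,"dy":0,"dz":0,"rx":-0.0345,"ry":-0.038,"rz":0.109,"hand":0},{"dx":0,"dy":0,"dz":0,"rx":-0.0345,"ry":-0.038,"rz":0.109,"hand":0},{"dx":0,"dy":0,"dz":0,"rx":-0.0345,"ry":-0.038,"rz":0.109,"hand":0},{"dx":0,"dy":0,"dz":0,"rx":-0.0345,"ry":-0.038,"rz":0.109,"hand":0},{"dx":0,"dy":0,"dz":0,"rx":-0.0345,"ry":-0.038,"rz":0.109,"hand":0},{"dx":0,"dy":0,"dz":0,"rx":-0.0345,"ry":-0.038,"rz":0.109,"hand":0},{"dx":0,"dy":0,"dz":0,"rx":-0.0345,"ry":-0.038,"rz":0.109,"hand":0}]'
python3 - <<'E'
from h import *
print(bot.observe()["qpos"])
plan(PN(570.4,84,87),tool_for(74))
E
```

```text
clock: 16.85
position: [0.5581, -0.0715, 0.2388]
tool_rot: [-3.141, -0.002, 2.989]
force: [0.4, 0.3, 0.0]
grip_width: 0.0426
clock: 17.85
position: [0.5579, -0.0705, 0.2391]
tool_rot: [2.669, 0.128, 1.84]
force: [0.8, 0.0, 0.0]
grip_width: 0.0427
[-0.0732  0.2288  0.129   2.1679 -0.2363  0.2663  0.558 ]
tool shift mm [  9.8836 -31.2912  62.6454] world [  0.3826   1.0024 -70.7116] rotvec [-0.0004  0.0008 -0.0053]
```

```bash
python3 -m inch '[{"dx":2,"dy":-6,"dz":12,"rx":0,"ry":0,"rz":0,"hand":0},{"dx":3,"dy":-9,"dz":18,"rx":0,"ry":0,"rz":0,"hand":0},{"dx":3,"dy":-9,"dz":18,"rx":0,"ry":0,"rz":0,"hand":0},{"dx":2,"dy":-7,"dz":14,"rx":0,"ry":0,"rz":0,"hand":0},{"dx":0,"dy":0,"dz":0,"rx":0,"ry":0,"rz":0,"hand":0}]'
python3 - <<'E'
from h import *
print(bot.observe()["qpos"])
plan(PN(570.4,84,17),tool_for(74))
p,d=bot.grab_frame("side"); crop("side",p,(290,150,420,250),6,"s1")
p,d=bot.grab_frame("top"); crop("top",p,(280,120,410,220),6,"s1t")
E
```

```text
clock: 18.35
position: [0.5559, -0.066, 0.1867]
tool_rot: [2.679, 0.117, 1.85]
force: [-0.4, -0.3, 0.0]
grip_width: 0.0429
[-0.1305  0.3278  0.2022  2.2183 -0.7147  0.1657  1.0336]
tool shift mm [-2.8762 -6.4812 87.3141] world [ 35.2847  -2.6725 -80.1366] rotvec [-0.0086 -0.0138 -0.0016]
```

View pics/s1.png

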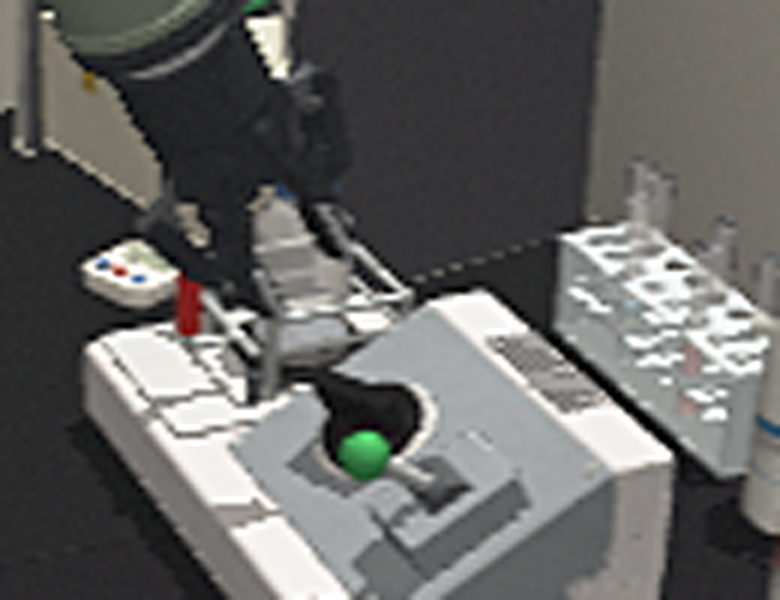

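View pics/s1t.png

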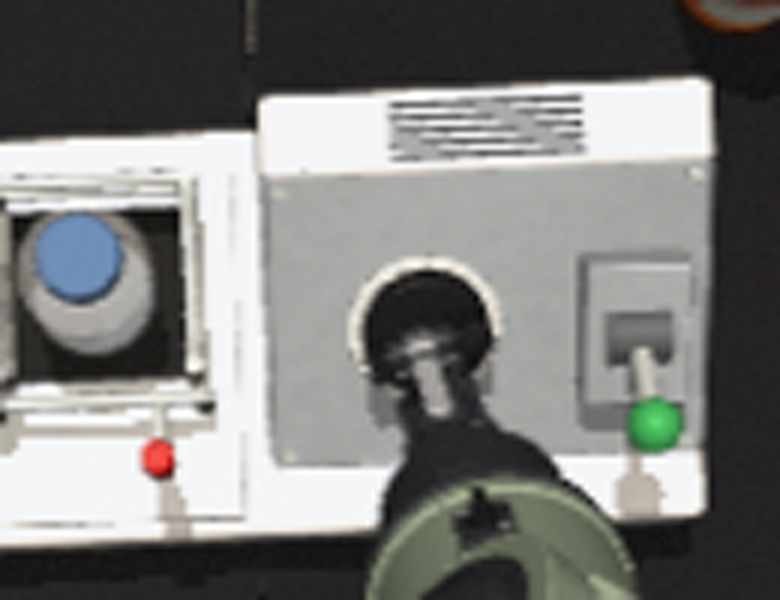

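The bottle in the bay (crop (90,280)) and the shut gate (handle (158,457)) look right. The wrist joint q6 is at its lower limit, though, so I'll fit a kinematic model to the recorded poses and find reachable selector poses.

```bash
cat > kin.py <<'E'
import numpy as np
from scipy.optimize import least_squares
from scipy.spatial.transform import Rotation as R
D=[([-1.259,.521,-.036,1.599,.021,1.021,-.113],(.2328,.5797,.2307),(-3.1404,0,2.7598)),
([-.9674,.4071,.2964,1.8266,-.1445,.929,-.5812],(.4374,.3238,.2313),(3.141,0,1.597)),
([-.467,.5523,.3392,1.5915,-.2032,1.034,-.0429],(.6244,.094,.2344),(-3.141,.001,1.598)),
([-.6907,.3365,.3403,1.9249,-.1422,.9029,-.2486],(.4792,.1517,.236),(-3.141,-.001,1.602)),
([-.1441,.5339,-.1005,1.9101,.0791,.7008,1.1265],(.5387,.0589,.1251),(3.141,0,2.988)),
([-.0732,.2288,.129,2.1679,-.2363,.2663,.558],(.5579,-.0705,.2391),(2.669,.128,1.84)),
([-.1305,.3278,.2022,2.2183,-.7147,.1657,1.0336],(.5559,-.066,.1867),(2.679,.117,1.85))]
def rz(a): c,s=np.cos(a),np.sin(a); return np.array([[c,-s,0],[s,c,0],[0,0,1.]])
def ry(a): c,s=np.cos(a),np.sin(a); return np.array([[c,0,s],[0,1,0],[-s,0,c]])
sg=None
def fk(q,par,sg):
    b,d1,L1,L2,L3,a1,a2,a3,a4,g,bx,by=par
    q=np.array(q)*sg
    M=rz(b+q[0]); p=np.array([bx,by,d1])+M@[a1,0,0]
    M=M@ry(q[1])@rz(q[2]); p=p+M@[a2,0,L1]
    M=M@ry(q[3])@rz(q[4]); p=p+M@[a3,0,L2]
    M=M@ry(q[5])@rz(q[6]+g); p=p+M@[a4*0,0,L3]
    return p,M
def fit():
    best=None
    import itertools
    for s1,s3,s5,s7 in itertools.product((1,-1),repeat=4):
        s=np.array([s1,1,s3,1,s5,1,s7.__int__()])
        for b0 in (0,):
          for g0 in (0,np.pi/2,-np.pi/2,np.pi):
            def f(x):
                r=[]
                for q,p,e in D:
                    P,M=fk(q,x,s); r+=list((P-p)*5); r+=list(0.5*(M-R.from_euler("xyz",e).as_matrix()).ravel())
                return np.array(r)
            o=least_squares(f,[b0,.36,.42,.4,.25,0,0,0,0,g0,0,0])
            if best is None or o.cost<best[0]: best=(o.cost,s,o.x)
    return best
if __name__=="__main__":
    np.set_printoptions(precision=4,suppress=True)
    c,s,x=fit(); print(c,s,x)
    for q,p,e in D:
        P,M=fk(q,x,s); print((P-p)*1000, np.degrees((R.from_matrix(M).inv()*R.from_euler("xyz",e)).magnitude()))
    np.savez("kin.npz",s=s,x=x)
E
python3 kin.py
```

```text
0.003098940845586129 [-1  1 -1  1 -1  1 -1] [-0.0893  0.3223  0.5296  0.4277  0.3196 -0.0009  0.0044  0.002  86.8888
  1.4842  0.0005 -0.008 ]
[-0.4388 -1.2142  4.2748] 0.23715907150114382
[-3.3253 -0.1143 -1.6572] 0.17709143284322823
[ 3.3271 -7.6708 -3.8712] 0.1634807214980415
[-2.6427  3.7343 -1.2319] 0.1617905229698326
[2.8733 3.583  3.1715] 0.13285990708936657
[0.6366 0.6623 0.5808] 2.4507192984088126
[-0.4303  1.0198 -1.2668] 2.3660410140808907
```

```bash
cat > kin2.py <<'E'
from kin import *
S7=np.array([-1,1,-1,1,-1,1,-1])
def fk2(q,x):
    b,d1,L1,L2,L3,g=x[:6]; o=x[6:]
    q=np.array(q)*S7
    M=rz(b+q[0]); p=np.array([0,0,d1])+M@[o[0],o[1],0]
    M=M@ry(q[1]+o[10]); p=p; M=M@rz(q[2]); p=p+M@[o[2],o[3],L1]
    M=M@ry(q[3]+o[11])@rz(q[4]); p=p+M@[o[4],o[5],L2]
    M=M@ry(q[5]+o[12])@rz(q[6]+g); p=p+M@[o[6],o[7],L3]
    return p,M@ry(o[8])@np.array(R.from_rotvec([o[9],0,0]).as_matrix())
def f(x):
    r=[]
    for q,p,e in D:
        P,M=fk2(q,x); r+=list((P-p)*5); r+=list((M-R.from_euler("xyz",e).as_matrix()).ravel())
    return np.r_[r,x[6:]*0.02]
if __name__=="__main__":
    np.set_printoptions(precision=4,suppress=True)
    from workcell import bot
    o=least_squares(f,[-.089,.32,.53,.43,.32,1.48]+[0]*13); x=o.x; print(o.cost,x)
    for q,p,e in D:
        P,M=fk2(q,x); print((P-p)*1000, np.degrees((R.from_matrix(M).inv()*R.from_euler("xyz",e)).magnitude()))
    np.save("kin2.npy",x)
    s=bot.observe(); print(s["tool_rot"],s["position"],s["qpos"],s["clock"])
E
python3 kin2.py
```

```text
1.5367717408096163e-05 [ 0.0013  0.3209  0.5287  0.42    0.3269  1.5718 -0.     -0.0216  0.0012
 -0.0383  0.0005  0.0003 -0.0002 -0.0003  0.0002  0.0001  0.0009 -0.0002
 -0.0006]
[0.1191 0.2703 0.4954] 0.11509825819073354
[-0.1205  0.0358 -0.1366] 0.039211083614368696
[-0.2636 -0.0661 -0.323 ] 0.04400921913418338
[0.1238 0.0588 0.0215] 0.022957476295835246
[-0.0721 -0.0426 -0.2177] 0.04465986114947012
[-0.0515 -0.0077 -0.0235] 0.03971224379617046
[ 0.017  -0.0776  0.1839] 0.03439504844075476
[2.6774 0.1172 1.8505] [ 0.5564 -0.0656  0.188 ] [-0.1285  0.3255  0.1987  2.217  -0.7004  0.1661  1.0197] 18.45
```

```bash
cat > ik.py <<'E'
from kin2 import *
from h import *
x2=np.load("kin2.npy")
lo=np.array([-2.91,-.3,-1.5,.17,-1.26,.16,-2.52]);hi=np.array([2.91,2.13,1.42,2.43,4.41,1.93,2.52])
def ik(pos,M,q0,w=1e-3,m=0.03):
    def g(q):
        P,A=fk2(q,x2); return np.r_[(P-pos)*10,R.from_matrix(A.T@M).as_rotvec()*2,w*(q-q0)]
    o=least_squares(g,np.clip(q0,lo+m+.001,hi-m-.001),bounds=(lo+m,hi-m)); P,A=fk2(o.x,x2)
    return o.x,np.linalg.norm(P-pos)*1000,np.degrees(R.from_matrix(A.T@M).magnitude())
def tool_tilt(cw,tilt,flip=0):
    # tool z tilted 'tilt' deg from vertical; y as close as possible to perpendicular to bar
    t=np.radians(tilt); n=SR@np.array([-np.sin(t),0,np.cos(t)]); a=np.radians(cw+180*flip)
    u=SR@np.array([np.cos(t),0,np.sin(t)]); y=u*np.sin(a)+YV*np.cos(a); z=-n
    return np.c_[np.cross(y,z),y,z]
E
python3 - <<'E'
from ik import *
rng=np.random.default_rng(0)
q0=bot.observe()["qpos"]
for tilt in (28,24,20):
  for out in (87,17):
    for cw in (90,74,0,-5):
      best=None
      for k in range(25):
        st=q0 if k==0 else lo+.05+(hi-lo-.1)*rng.random(7)
        if k: st[[0,1,2]]=q0[[0,1,2]]+rng.normal(0,.4,3)
        q,ep,er=ik(PN(570.4,84,out),tool_tilt(cw,tilt),st)
        if ep<1 and er<.5:
            c=np.abs(q-q0).max()
            if best is None or c<best[0]: best=(c,q,ep,er)
      print(tilt,out,cw,best)
E
```

```text
28 87 90 (np.float64(2.014914016383905), array([ 0.4516,  0.3933, -0.5116,  2.2092,  1.0917,  0.19  , -0.9952]), np.float64(0.0005828327876516861), np.float64(0.0004901338445379404))
28 87 74 (np.float64(1.7933473450056279), array([ 0.4518,  0.3933, -0.5119,  2.2094,  1.093 ,  0.19  , -0.7173]), np.float64(0.0007184238431117464), np.float64(0.0005990200944581353))
28 87 0 (np.float64(1.797574038340772), array([ 0.4536,  0.3936, -0.5137,  2.2102,  1.0972,  0.19  ,  0.5704]), np.float64(0.0004201561493873938), np.float64(0.00035652915005392026))
28 87 -5 (np.float64(1.7976292266213756), array([ 0.4537,  0.3936, -0.5139,  2.2103,  1.0972,  0.19  ,  0.6577]), np.float64(0.000519799745825578), np.float64(0.0004357634229078281))
28 17 90 (np.float64(2.348418679760778), array([ 0.8948,  0.8595, -1.215 ,  2.1482,  1.648 ,  0.7395, -1.3283]), np.float64(0.00011333649120805339), np.float64(9.299872995723797e-05))
28 17 74 (np.float64(2.336871690845127), array([ 0.7177,  0.6847, -0.9139,  2.1556,  1.6365,  0.4808, -1.1357]), np.float64(0.0001974565090768798), np.float64(0.0001874564521837545))

[... 2616 characters left out ...]
34127), array([-0.1864,  0.5526,  0.2819,  2.0913, -0.8025,  0.2311,  0.8146]), np.float64(1.3089847010949896e-05), np.float64(1.2602754358213301e-05))
20 17 74 (np.float64(0.22019262899035197), array([-0.1468,  0.5457,  0.2285,  2.0894, -0.6926,  0.2147,  0.9906]), np.float64(7.416699860242409e-06), np.float64(5.701536664541603e-06))
20 17 0 (np.float64(0.8517828128602527), array([ 0.0947,  0.5295, -0.0901,  2.0768,  0.1514,  0.19  ,  1.4778]), np.float64(0.000315317846244171), np.float64(0.000278776344475454))
20 17 -5 (np.float64(0.8517723626163967), array([ 0.0948,  0.5295, -0.0901,  2.0768,  0.1514,  0.19  ,  1.5652]), np.float64(0.000777896058146751), np.float64(0.0006821713615352223))
```

```bash
cat >> ik.py <<'E'
def sim(q,pose_list,w=1e-3,m=0.0,verbose=0):
    for P,M in pose_list:
        q,ep,er=ik(P,M,q,w=w,m=m)
        if verbose or ep>1 or er>1: print("   ",q,round(ep,1),round(er,1))
    return q
def rows(P,M,rr):
    out=[];P=np.array(P,float);M=M.copy()
    for dx,dy,dz,rx,ry_,rz_ in rr:
        P=P+M@np.array([dx,dy,dz])/1000; M=M@R.from_rotvec([rx,ry_,rz_]).as_matrix(); out.append((P,M))
    return out
E
python3 - <<'E'
from ik import *
q=np.array([-.1441,.5339,-.1005,1.9101,.0791,.7008,1.1265]); P,M=fk2(q,x2)
L=rows(P,M,[(0,0,-23,0,0,0)]*5); q=sim(q,L); print("raised",q)
L=rows(*L[-1],[(-8,-25,0,0,0,0)]*5); q=sim(q,L); print("moved",q)
L=rows(*L[-1],[(0,0,0,-.0345,-.038,.109)]*10); q=sim(q,L); print("rot",q,"vs F")
L=rows(*L[-1],[(2.5,-7.8,15.6,0,0,0)]*4); q=sim(q,L,verbose=1); print("G",q)
E
```

```text
raised [-0.1361  0.3801 -0.108   1.808   0.0489  0.9555  1.1531]
moved [ 0.0713  0.4137 -0.0681  1.7544  0.0328  0.9741  1.4082]
rot [-0.0812  0.2299  0.1406  2.1645 -0.2536  0.2702  0.5804] vs F
    [-0.05    0.2599  0.1045  2.1821 -0.2776  0.2217  0.6051] 0.0 0.0
    [-0.0158  0.2914  0.0639  2.198  -0.2963  0.1727  0.6252] 0.0 0.0
    [-0.1754  0.3353  0.2601  2.2224 -0.8609  0.16    1.1787] 0.0 0.0
    [-0.2203  0.3785  0.3192  2.2396 -1.26    0.16    1.5713] 0.0 0.0
G [-0.2203  0.3785  0.3192  2.2396 -1.26    0.16    1.5713]
```

```bash
cat >> ik.py <<'E'
def interp(P0,M0,P1,M1,n):
    rv=R.from_matrix(M0.T@M1).as_rotvec()
    return [(P0+(P1-P0)*k/n, M0@R.from_rotvec(rv*k/n).as_matrix()) for k in range(1,n+1)]
E
python3 - <<'E'
from ik import *
q0=bot.observe()["qpos"]
for cw0 in (30,0,-30,-60):
  for zh in (.24,.20):
    q=q0.copy(); P,M=fk2(q,x2)
    A=np.array([.56,-.07,zh])
    L=interp(P,M,A,tool_tilt(74,20),6)
    L+=interp(*L[-1],A,tool_tilt(cw0,0),14)
    q=sim(q,L); qa=q
    L2=interp(*L[-1],PN(570.4,84,87),tool_tilt(cw0,28),8); 
    print("cw0",cw0,zh,"untilted",qa); q=sim(q,L2); qb=q; print("  tilt",qb)
    L3=interp(*L2[-1],PN(570.4,84,87),tool_tilt(74,28),12); q=sim(q,L3); print("  at74",q)
    L4=interp(*L3[-1],PN(570.4,84,17),tool_tilt(74,28),7); q=sim(q,L4); print("  down",q)
    L5=interp(*L4[-1],PN(570.4,84,17),tool_tilt(-5,28),12); q=sim(q,L5); print("  -5",q)
    L5=interp(*L5[-1],PN(570.4,84,17),tool_tilt(90,28),14); q=sim(q,L5); print("  90",q)
E
```

```text
cw0 30 0.24 untilted [-0.2707  0.4411  0.4007  1.7704 -0.2038  0.9706  1.2843]
  tilt [-0.2219  0.3792  0.3204  2.2414 -1.26    0.16    2.3396]
  at74 [-0.2224  0.3793  0.3209  2.241  -1.26    0.16    1.5715]
    [-0.189   0.4244  0.2854  2.2131 -1.26    0.16    1.5705] 1.5 1.3
    [-0.1752  0.4468  0.2705  2.199  -1.26    0.16    1.57  ] 2.1 1.8
    [-0.1628  0.4691  0.2572  2.1847 -1.26    0.16    1.5695] 2.7 2.3
    [-0.1518  0.4913  0.2452  2.1702 -1.26    0.16    1.569 ] 3.3 2.8
    [-0.1419  0.5134  0.2344  2.1556 -1.26    0.16    1.5685] 3.8 3.3
    [-0.133   0.5353  0.2246  2.1409 -1.26    0.16    1.5679] 4.2 3.8
  down [-0.133   0.5353  0.2246  2.1409 -1.26    0.16    1.5679]
    [-0.133   0.5353  0.2246  2.1409 -1.26    0.16    1.6828] 4.2 3.8
    [-0.133   0.5353  0.2245  2.141  -1.26    0.16    1.7977] 4.2 3.8
    [-0.1329  0.5353  0.2244  2.141  -1.26    0.16    1.9126] 4.2 3.8
    [-0.1329  0.5353  0.2244  2.1411 -1.26    0.16    2.0276] 4.2 3.8
    [-0.1328  0.5353  0.2243  2.1411 -1.26    0.16    2.1425] 4.3 3.8
    [-0.1327  0.5353  0.2242  2.1412 -1.26    0.16    2.
[... 13227 characters left out ...]
83  -0.4354  2.2132  1.0203  0.16    1.6871]
  at74 [ 0.3879  0.3826 -0.4327  2.2125  1.0168  0.16   -0.6493]
  down [ 0.4342  0.5646 -0.5207  2.1692  1.7144  0.2371 -1.3021]
  -5 [ 0.317   0.541  -0.3682  2.1762  1.8307  0.16   -0.0666]
  90 [ 0.5987  0.6202 -0.7422  2.1609  1.6511  0.3646 -1.4721]
cw0 -60 0.2 untilted [ 0.2223  0.4714 -0.2768  1.7851  0.1584  0.9066  2.52  ]
  tilt [ 0.3913  0.383  -0.4354  2.2132  1.0203  0.16    1.6871]
  at74 [ 0.3879  0.3826 -0.4327  2.2125  1.0168  0.16   -0.6493]
  down [ 0.4342  0.5646 -0.5207  2.1692  1.7144  0.2371 -1.3021]
  -5 [ 0.317   0.541  -0.3682  2.1762  1.8307  0.16   -0.0666]
  90 [ 0.5987  0.6202 -0.7422  2.1609  1.6511  0.3646 -1.4721]
```

```bash
python3 - <<'E'
from ik import *
A=np.array([.56,-.07,.24])
plan(A,tool_tilt(74,0)); plan(A,tool_tilt(30,0))
E
```

```text
tool shift mm [-11.2434  24.8611 -44.6496] world [ 3.5856 -4.3762 52.0198] rotvec [0.4622 0.121  0.0021]
tool shift mm [-11.2434  24.8611 -44.6496] world [ 3.5856 -4.3762 52.0198] rotvec [ 0.3926  0.2923 -0.7509]
```

```bash
python3 -m inch '[{"dx":-4,"dy":8,"dz":-15,"rx":0,"ry":0,"rz":0,"hand":0},{"dx":-4,"dy":8,"dz":-15,"rx":0,"ry":0,"rz":0,"hand":0},{"dx":-3,"dy":9,"dz":-15,"rx":0,"ry":0,"rz":0,"hand":0},{"dx":0,"dy":0,"dz":0,"rx":0.115,"ry":0.03,"rz":0,"hand":0},{"dx":0,"dy":0,"dz":0,"rx":0.115,"ry":0.03,"rz":0,"hand":0},{"dx":0,"dy":0,"dz":0,"rx":0.115,"ry":0.03,"rz":0,"hand":0},{"dx":0,"dy":0,"dz":0,"rx":0.115,"ry":0.03,"rz":0,"hand":0}]'
python3 -m inch '[{"dx":0,"dy":0,"dz":0,"rx":0,"ry":0,"rz":-0.145,"hand":0},{"dx":0,"dy":0,"dz":0,"rx":0,"ry":0,"rz":-0.145,"hand":0},{"dx":0,"dy":0,"dz":0,"rx":0,"ry":0,"rz":-0.145,"hand":0},{"dx":0,"dy":0,"dz":0,"rx":0,"ry":0,"rz":-0.145,"hand":0},{"dx":0,"dy":0,"dz":0,"rx":0,"ry":0,"rz":-0.145,"hand":0},{"dx":0,"dy":0,"dz":0,"rx":0,"ry":0,"rz":-0.145,"hand":0},{"dx":0,"dy":0,"dz":0,"rx":0,"ry":0,"rz":-0.145,"hand":0},{"dx":0,"dy":0,"dz":0,"rx":0,"ry":0,"rz":-0.145,"hand":0}]'
python3 - <<'E'
from ik import *
print(bot.observe()["qpos"]); plan(np.array([.56,-.07,.24]),tool_tilt(-60,0))
E
```

```text
clock: 19.15
position: [0.5597, -0.0714, 0.2419]
tool_rot: [-3.138, 0.005, 1.875]
force: [-1.4, 0.9, -0.4]
grip_width: 0.0425
clock: 19.95
position: [0.56, -0.0718, 0.2413]
tool_rot: [-3.136, 0.004, 3.041]
force: [0.7, -0.5, -0.9]
grip_width: 0.0428
[-0.2177  0.4292  0.3252  1.7686 -0.1559  0.9653  1.6387]
tool shift mm [0.153  1.795  1.2815] world [ 0.0329  1.7941 -1.2916] rotvec [-0.0072  0.0007 -1.1738]
```

```bash
python3 -m inch '[{"dx":0,"dy":0,"dz":0,"rx":0,"ry":0,"rz":-0.145,"hand":0},{"dx":0,"dy":0,"dz":0,"rx":0,"ry":0,"rz":-0.145,"hand":0},{"dx":0,"dy":0,"dz":0,"rx":0,"ry":0,"rz":-0.145,"hand":0},{"dx":0,"dy":0,"dz":0,"rx":0,"ry":0,"rz":-0.145,"hand":0},{"dx":0,"dy":0,"dz":0,"rx":0,"ry":0,"rz":-0.145,"hand":0},{"dx":0,"dy":0,"dz":0,"rx":0,"ry":0,"rz":-0.145,"hand":0},{"dx":0,"dy":0,"dz":0,"rx":0,"ry":0,"rz":-0.145,"hand":0},{"dx":0,"dy":0,"dz":0,"rx":0,"ry":0,"rz":-0.145,"hand":0}]'
python3 - <<'E'
from ik import *
q=bot.observe()["qpos"]; print(q); plan(PN(570.4,84,95),tool_tilt(-60,28))
P,M=fk2(q,x2); L=interp(P,M,PN(570.4,84,95),tool_tilt(-60,28),8); print(sim(q,L))
E
```

```text
clock: 20.75
position: [0.5595, -0.0713, 0.2393]
tool_rot: [-3.139, -0.006, -2.155]
force: [0.1, -0.5, -1.3]
grip_width: 0.0425
[ 0.1137  0.4176 -0.1299  1.7509  0.0713  0.9781  2.5121]
tool shift mm [ 0.9085  5.2012 63.9047] world [ -4.8823   1.6922 -63.9139] rotvec [ 0.4096 -0.2684 -0.0834]
[ 0.3867  0.3626 -0.426   2.2164  0.9045  0.16    1.7994]
```

```bash
python3 -m inch '[{"dx":0,"dy":0,"dz":0,"rx":0.068,"ry":-0.045,"rz":-0.014,"hand":0},{"dx":0,"dy":0,"dz":0,"rx":0.068,"ry":-0.045,"rz":-0.014,"hand":0},{"dx":0,"dy":0,"dz":0,"rx":0.068,"ry":-0.045,"rz":-0.014,"hand":0},{"dx":0,"dy":0,"dz":0,"rx":0.068,"ry":-0.045,"rz":-0.014,"hand":0},{"dx":0,"dy":0,"dz":0,"rx":0.068,"ry":-0.045,"rz":-0.014,"hand":0},{"dx":0,"dy":0,"dz":0,"rx":0.068,"ry":-0.045,"rz":-0.014,"hand":0},{"dx":0,"dy":0,"dz":0,"rx":0,"ry":0,"rz":0,"hand":0}]'
python3 - <<'E'
from ik import *
q=bot.observe()["qpos"]; print(q); plan(PN(570.4,84,95),tool_tilt(-60,28))
P,M=fk2(q,x2); L=interp(P,M,PN(570.4,84,95),tool_tilt(-60,28),8); print(sim(q,L))
E
```

```text
clock: 21.45
position: [0.5576, -0.0707, 0.2387]
tool_rot: [-2.714, 0.243, -2.017]
force: [-0.0, 0.5, -0.9]
grip_width: 0.0429
[ 0.3284  0.2425 -0.332   2.1496  0.1765  0.2784  2.5098]
tool shift mm [15.505  28.3363 54.4598] world [ -3.0291   1.0907 -63.2365] rotvec [ 0.0038  0.0049 -0.0029]
[ 0.3867  0.3626 -0.426   2.2164  0.9046  0.16    1.7993]
```

```bash
python3 -m inch '[{"dx":2,"dy":3.5,"dz":6.8,"rx":0,"ry":0,"rz":0,"hand":0},{"dx":2,"dy":3.5,"dz":6.8,"rx":0,"ry":0,"rz":0,"hand":0},{"dx":2,"dy":3.5,"dz":6.8,"rx":0,"ry":0,"rz":0,"hand":0},{"dx":2,"dy":3.5,"dz":6.8,"rx":0,"ry":0,"rz":0,"hand":0},{"dx":2,"dy":3.5,"dz":6.8,"rx":0,"ry":0,"rz":0,"hand":0},{"dx":2,"dy":3.5,"dz":6.8,"rx":0,"ry":0,"rz":0,"hand":0},{"dx":2,"dy":3.5,"dz":6.8,"rx":0,"ry":0,"rz":0,"hand":0},{"dx":2,"dy":3.5,"dz":6.8,"rx":0,"ry":0,"rz":0,"hand":0},{"dx":0,"dy":0,"dz":0,"rx":0,"ry":0,"rz":0,"hand":0}]'
python3 - <<'E'
from ik import *
q=bot.observe()["qpos"]; print(q); plan(PN(570.4,84,95),tool_tilt(-60,28)); plan(PN(570.4,84,95),tool_tilt(74,28))
E
```

```text
clock: 22.35
position: [0.5553, -0.0688, 0.1755]
tool_rot: [-2.719, 0.243, -2.016]
force: [0.3, -0.5, -0.2]
grip_width: 0.0422
[ 0.408   0.3668 -0.4457  2.2093  0.8314  0.1647  1.8761]
tool shift mm [ 1.0308  0.1853 -0.3279] world [-0.7281 -0.8205 -0.0313] rotvec [ 0.0091  0.0054 -0.0025]
tool shift mm [ 1.0308  0.1853 -0.3279] world [-0.7281 -0.8205 -0.0313] rotvec [ 0.0108 -0.008   2.3362]
```

```bash
python3 -m inch '[{"dx":1,"dy":0,"dz":0,"rx":0.009,"ry":0.005,"rz":0,"hand":0},{"dx":0,"dy":0,"dz":0,"rx":0,"ry":0,"rz":0.146,"hand":0},{"dx":0,"dy":0,"dz":0,"rx":0,"ry":0,"rz":0.146,"hand":0},{"dx":0,"dy":0,"dz":0,"rx":0,"ry":0,"rz":0.146,"hand":0},{"dx":0,"dy":0,"dz":0,"rx":0,"ry":0,"rz":0.146,"hand":0},{"dx":0,"dy":0,"dz":0,"rx":0,"ry":0,"rz":0.146,"hand":0},{"dx":0,"dy":0,"dz":0,"rx":0,"ry":0,"rz":0.146,"hand":0},{"dx":0,"dy":0,"dz":0,"rx":0,"ry":0,"rz":0.146,"hand":0},{"dx":0,"dy":0,"dz":0,"rx":0,"ry":0,"rz":0.146,"hand":0}]'
python3 -m inch '[{"dx":0,"dy":0,"dz":0,"rx":0,"ry":0,"rz":0.146,"hand":0},{"dx":0,"dy":0,"dz":0,"rx":0,"ry":0,"rz":0.146,"hand":0},{"dx":0,"dy":0,"dz":0,"rx":0,"ry":0,"rz":0.146,"hand":0},{"dx":0,"dy":0,"dz":0,"rx":0,"ry":0,"rz":0.146,"hand":0},{"dx":0,"dy":0,"dz":0,"rx":0,"ry":0,"rz":0.146,"hand":0},{"dx":0,"dy":0,"dz":0,"rx":0,"ry":0,"rz":0.146,"hand":0},{"dx":0,"dy":0,"dz":0,"rx":0,"ry":0,"rz":0.146,"hand":0},{"dx":0,"dy":0,"dz":0,"rx":0,"ry":0,"rz":0.146,"hand":0},{"dx":0,"dy":0,"dz":0,"rx":0,"ry":0,"rz":0,"hand":0}]'
python3 - <<'E'
from ik import *
q=bot.observe()["qpos"]; print(q); plan(PN(570.4,84,60),tool_tilt(74,28))
p,d=bot.grab_frame("side"); crop("side",p,(290,150,420,250),6,"s2")
p,d=bot.grab_frame("top"); crop("top",p,(280,120,410,220),6,"s2t"); np.savez("f2.npz",p=p,d=d)
E
```

```text
clock: 23.25
position: [0.5555, -0.0695, 0.1767]
tool_rot: [3.073, 0.486, 3.021]
force: [-0.4, 0.3, 1.4]
grip_width: 0.0428
clock: 24.15
position: [0.5555, -0.0695, 0.1767]
tool_rot: [2.667, 0.129, 1.842]
force: [0.0, -0.2, 0.3]
grip_width: 0.0424
[ 0.3934  0.3619 -0.4337  2.215   0.9019  0.1619 -0.5387]
tool shift mm [ 0.3369 -1.4258 35.6732] world [ 15.5083   0.3301 -32.1576] rotvec [ 0.0016  0.0007 -0.0025]
```

View pics/s2.png

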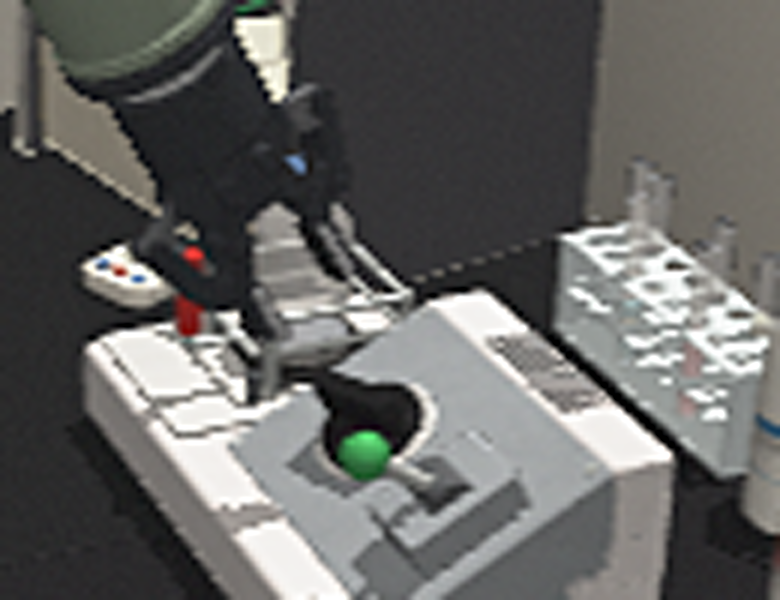

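View pics/s2t.png

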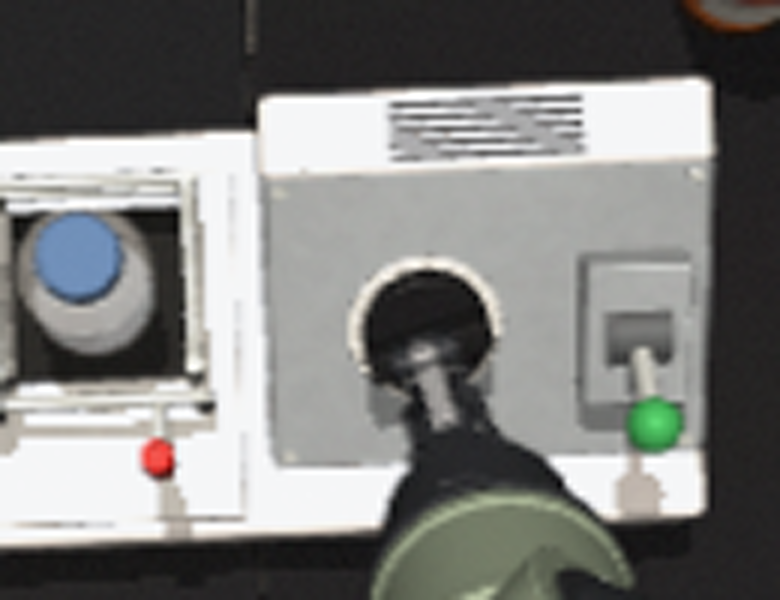

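```bash
python3 -m inch '[{"dx":0.3,"dy":-1.4,"dz":8,"rx":0,"ry":0,"rz":0,"hand":0},{"dx":0,"dy":0,"dz":12,"rx":0,"ry":0,"rz":0,"hand":0},{"dx":0,"dy":0,"dz":12,"rx":0,"ry":0,"rz":0,"hand":0},{"dx":0,"dy":0,"dz":12,"rx":0,"ry":0,"rz":0,"hand":0},{"dx":0,"dy":0,"dz":10,"rx":0,"ry":0,"rz":0,"hand":0},{"dx":0,"dy":0,"dz":0,"rx":0,"ry":0,"rz":0,"hand":0},{"dx":0,"dy":0,"dz":0,"rx":0,"ry":0,"rz":0,"hand":0}]'
python3 - <<'E'
from ik import *
q=bot.observe()["qpos"]; print(q); plan(PN(570.4,84,17),tool_tilt(74,28))
E
```

```text
clock: 24.95
position: [0.5793, -0.0691, 0.1283]
tool_rot: [2.668, 0.132, 1.847]
force: [0.6, -0.4, 0.1]
grip_width: 0.0432
[ 0.381   0.4922 -0.4392  2.1923  1.5735  0.1718 -1.1828]
tool shift mm [ 0.1009  0.2317 24.7439] world [ 11.8079   0.4607 -21.7413] rotvec [0.0011 0.0007 0.0027]
```

```bash
python3 -m inch '[{"dx":0,"dy":0,"dz":7,"rx":0,"ry":0,"rz":0,"hand":0},{"dx":0,"dy":0,"dz":7,"rx":0,"ry":0,"rz":0,"hand":0},{"dx":0,"dy":0,"dz":4,"rx":0,"ry":0,"rz":0,"hand":0},{"dx":0,"dy":0,"dz":0,"rx":0,"ry":0,"rz":0,"hand":0}]' 30
python3 -m inch '[{"dx":0,"dy":0,"dz":4,"rx":0,"ry":0,"rz":0,"hand":0},{"dx":0,"dy":0,"dz":1.5,"rx":0,"ry":0,"rz":0,"hand":0},{"dx":0,"dy":0,"dz":0,"rx":0,"ry":0,"rz":0,"hand":0}]'
python3 - <<'E'
from ik import *
q=bot.observe()["qpos"]; print(q); plan(PN(570.4,84,17),tool_tilt(74,28))
E
```

```text
clock: 25.35
position: [0.5879, -0.0691, 0.1124]
tool_rot: [2.668, 0.131, 1.845]
force: [0.1, 0.6, 0.2]
grip_width: 0.0429
clock: 25.65
position: [0.5906, -0.0689, 0.1075]
tool_rot: [2.668, 0.131, 1.845]
force: [-0.3, 0.1, -0.7]
grip_width: 0.0427
[ 0.4235  0.5591 -0.5024  2.1734  1.7341  0.2244 -1.323 ]
tool shift mm [0.2259 0.1254 1.0606] world [ 0.5441  0.2656 -0.9083] rotvec [0.0015 0.0009 0.0004]
```

```bash
python3 -m inch '[{"dx":0,"dy":0,"dz":0,"rx":0,"ry":0,"rz":0,"hand":0.6},{"dx":0,"dy":0,"dz":0,"rx":0,"ry":0,"rz":0,"hand":1},{"dx":0,"dy":0,"dz":0,"rx":0,"ry":0,"rz":0,"hand":1},{"dx":0,"dy":0,"dz":0,"rx":0,"ry":0,"rz":0,"hand":1}]' 30
cat > st.py <<'E'
from ik import *
import sys
s=bot.observe(); M=R.from_euler("xyz",s["tool_rot"]).as_matrix()
# cw angle of tool x proj
y=M[:,1]; print("t",s["clock"],"tool cw deg",np.degrees(np.arctan2(y@UP,y@YV)),"F tool",M.T@s["force"],"mom tool",M.T@s["moment"],"w",s["grip_width"]*1000,"pan(up,right,out)",s["position"]@UP*1000,-(s["position"]@YV)*1000,(s["position"]@NV-OFF)*1000); print(s["qpos"])
E
python3 st.py
```

```text
clock: 26.05
position: [0.5898, -0.0692, 0.1074]
tool_rot: [2.668, 0.131, 1.845]
force: [-9.8, -1.4, 7.1]
grip_width: 0.015
t 26.05 tool cw deg 73.97751229595028 F tool [  0.3804  -5.4382 -10.856 ] mom tool [ 1.6258  0.2428 -0.0458] w 15.041215930240119 pan(up,right,out) 569.4088470466772 84.46218465419379 18.44088224332635
[ 0.4234  0.5583 -0.5019  2.1747  1.734   0.2244 -1.3232]
```

```bash
python3 -m inch '[{"dx":0,"dy":-0.4,"dz":-0.5,"rx":0,"ry":0,"rz":0,"hand":1},{"dx":0,"dy":0,"dz":0,"rx":0,"ry":0,"rz":-0.05,"hand":1},{"dx":0,"dy":0,"dz":0,"rx":0,"ry":0,"rz":0,"hand":1}]' 40 >/dev/null; python3 st.py|head -2
python3 -m inch '[{"dx":0,"dy":0,"dz":0,"rx":0,"ry":0,"rz":-0.06,"hand":1},{"dx":0,"dy":0,"dz":0,"rx":0,"ry":0,"rz":0,"hand":1}]' >/dev/null; python3 st.py|head -2
python3 -m inch '[{"dx":0,"dy":0,"dz":0,"rx":0,"ry":0,"rz":-0.06,"hand":1},{"dx":0,"dy":0,"dz":0,"rx":0,"ry":0,"rz":0,"hand":1}]' >/dev/null; python3 st.py|head -2
python3 -m inch '[{"dx":0,"dy":0,"dz":0,"rx":0,"ry":0,"rz":-0.06,"hand":1},{"dx":0,"dy":0,"dz":0,"rx":0,"ry":0,"rz":0,"hand":1}]' >/dev/null; python3 st.py|head -2
```

```text
t 26.35 tool cw deg 71.05977011341555 F tool [ 0.2143 -3.2645  6.0656] mom tool [ 1.122   0.2015 -0.0868] w 14.933228855762339 pan(up,right,out) 569.4147084143162 84.4778269520727 18.61431797343921
[ 0.4171  0.5564 -0.4932  2.1753  1.7398  0.2193 -1.2795]
t 26.55 tool cw deg 67.6688405070392 F tool [-0.0807 -3.7988  6.7856] mom tool [ 1.1969  0.2978 -0.1055] w 14.833144907423675 pan(up,right,out) 569.4120364773601 84.4022101421171 18.607964950911963
[ 0.4091  0.5546 -0.4829  2.1758  1.7458  0.214  -1.2283]
t 26.75 tool cw deg 64.28395196644101 F tool [ 1.0162 -4.4198  7.3417] mom tool [ 1.2394  0.373  -0.2002] w 14.96647283067191 pan(up,right,out) 569.4871518461664 84.38356948969866 18.62671172678379
[ 0.4017  0.5529 -0.4733  2.1761  1.7519  0.209  -1.177 ]
t 26.95 tool cw deg 60.887579102371255 F tool [ 0.0249 -4.7483  7.8555] mom tool [ 1.3301  0.5315 -0.1015] w 14.907967768285946 pan(up,right,out) 569.5253111930527 84.37835917212499 18.61806430403731
[ 0.3947  0.5514 -0.4642  2.1764  1.7578  0.2043 -1.1252]
```

```bash
for i in 1 2 3 4; do python3 -m inch '[{"dx":0,"dy":0,"dz":0,"rx":0,"ry":0,"rz":-0.06,"hand":1},{"dx":0,"dy":0,"dz":0,"rx":0,"ry":0,"rz":0,"hand":1}]' >/dev/null; python3 st.py|head -1; done; python3 st.py | tail -1
python3 - <<'E'
from ik import *
p,d=bot.grab_frame("top"); crop("top",p,(320,140,400,210),9,"s3t"); print(bot.observe()["clock"])
E
```

```text
t 27.15 tool cw deg 57.51441550239417 F tool [ 2.4088 -3.4531  7.5048] mom tool [1.3206 0.7119 0.5893] w 14.875464157660838 pan(up,right,out) 569.5464950629855 84.3415122858699 18.624459748484313
t 27.35 tool cw deg 54.094964903811764 F tool [ 5.0587 -4.4606  4.7098] mom tool [1.4107 1.326  1.0005] w 14.929689302526262 pan(up,right,out) 569.4304721036705 84.11374826854272 18.69348863289891
t 27.55 tool cw deg 50.58167017171063 F tool [ 3.8548 -4.3502  7.3404] mom tool [ 1.2774  1.209  -0.0715] w 14.67979568730217 pan(up,right,out) 569.5092488907936 84.1574031178654 18.62107785539302
t 27.75 tool cw deg 47.16084529223296 F tool [ 4.6929 -4.5742  7.4389] mom tool [ 1.1907  1.5321 -0.0144] w 14.904149409955066 pan(up,right,out) 569.5675011374349 84.15713006741255 18.630132036150464
[ 0.3717  0.5467 -0.4346  2.1775  1.7791  0.1892 -0.9124]
27.8
```

View pics/s3t.png

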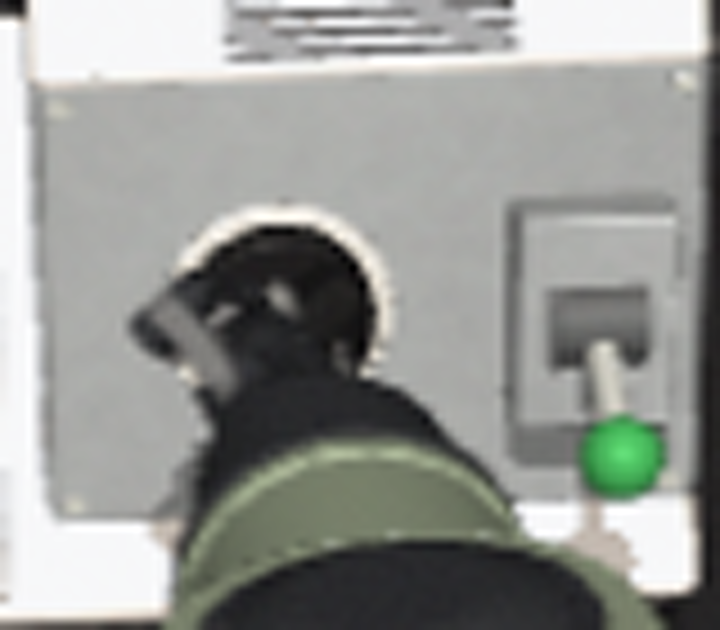

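```bash
for i in 1 2 3 4 5 6; do python3 -m inch '[{"dx":0,"dy":0,"dz":0,"rx":0,"ry":0,"rz":-0.05,"hand":1},{"dx":0,"dy":0,"dz":0,"rx":0,"ry":0,"rz":0,"hand":1}]' >/dev/null; python3 st.py|head -1; done; python3 st.py | tail -1
```

```text
t 28.0 tool cw deg 44.27806628627585 F tool [ 4.8294 -4.0414  8.4471] mom tool [ 1.1279  1.7235 -0.0048] w 15.437853347560187 pan(up,right,out) 569.612142924382 84.0863345626054 18.63565592573063
t 28.2 tool cw deg 41.41996553028724 F tool [ 6.9945 -3.8526  9.1335] mom tool [ 0.9993  1.8679 -0.1005] w 14.951047027367181 pan(up,right,out) 569.6333999847502 84.10340212698833 18.65031256325392
t 28.4 tool cw deg 38.55999482359996 F tool [ 6.5365 -1.9335  7.8911] mom tool [ 0.9038  2.0281 -0.1443] w 14.992078128002278 pan(up,right,out) 569.6343932773899 84.12806959621625 18.648689996719565
t 28.6 tool cw deg 35.689415466437616 F tool [ 7.8335 -2.6742  9.3696] mom tool [ 0.7074  2.2057 -0.1427] w 15.076621760511546 pan(up,right,out) 569.6423656804906 84.05876320008504 18.642018244020676
t 28.8 tool cw deg 32.82495705456452 F tool [ 7.4727 -2.749   9.3613] mom tool [ 0.5148  2.2908 -0.2051] w 14.99150214257 pan(up,right,out) 569.6739114820803 84.06310817710221 18.657341679789745
t 29.0 tool cw deg 29.97050728953816 F tool [ 7.8068 -0.5435  9.0092] mom tool [ 0.3152  2.3944 -0.0244] w 14.79030839893734 pan(up,right,out) 569.6999236761235 84.04727879059296 18.650208524891355
[ 0.3546  0.5434 -0.4126  2.1782  1.7973  0.178  -0.6343]
```

```bash
python3 - <<'E'
from ik import *
p,d=bot.grab_frame("top"); crop("top",p,(330,150,380,200),12,"s4t")
q,e=bot.grab_frame("side"); crop("side",q,(315,180,385,240),10,"s4s")
s=bot.observe(); print(s["clock"],s["moment"],s["force"])
E
python3 st.py|head -1
```

```text
29.1 [0.8293 2.3669 0.4674] [ -2.9821   4.5832 -12.4912]
t 29.1 tool cw deg 30.033332348274133 F tool [ 9.6098 -0.1756  9.6721] mom tool [0.3029 2.5331 0.0072] w 14.969624607345374 pan(up,right,out) 569.6997336118784 84.04930782634166 18.656895201502376
```

View pics/s4t.png

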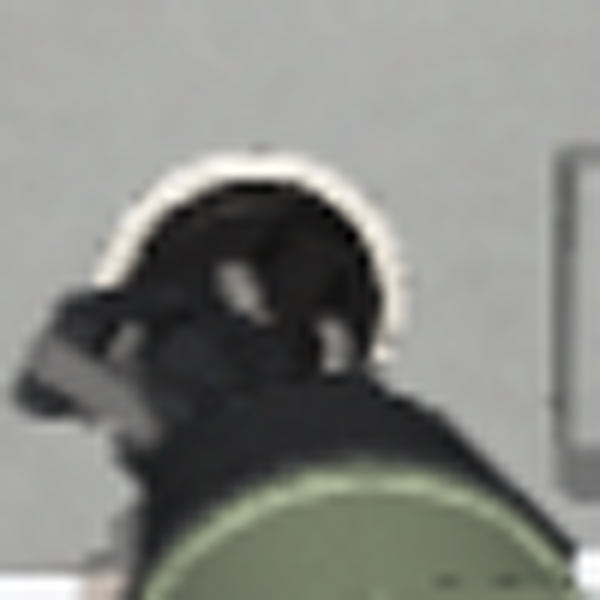

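View pics/s4s.png

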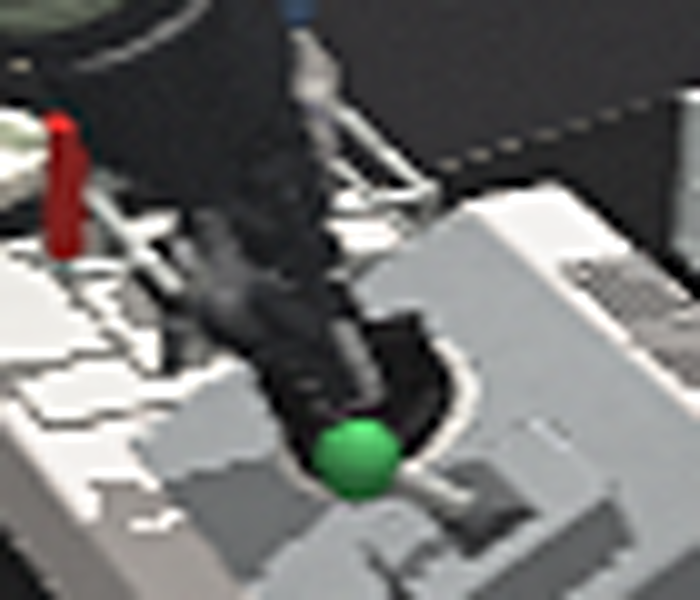

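```bash
for i in 1 2 3 4 5 6; do python3 -m inch '[{"dx":0,"dy":0,"dz":0,"rx":0,"ry":0,"rz":-0.05,"hand":1},{"dx":0,"dy":0,"dz":0,"rx":0,"ry":0,"rz":0,"hand":1}]' >/dev/null; python3 st.py|head -1; done; python3 st.py | tail -1
```

```text
t 29.3 tool cw deg 27.078619662269613 F tool [ 9.0764  0.3218 10.6328] mom tool [0.0917 2.534  0.553 ] w 14.968389008457187 pan(up,right,out) 569.679588719116 84.02709154022668 18.667910472824094
t 29.5 tool cw deg 24.254733227135134 F tool [9.3468 1.3005 9.1949] mom tool [-0.0251  2.525   1.0952] w 14.881807548299815 pan(up,right,out) 569.7214757343299 84.05676799961455 18.68841749686062
t 29.7 tool cw deg 21.309325928427217 F tool [8.7023 1.1674 9.7852] mom tool [-0.2046  2.5733 -0.057 ] w 14.830389360797941 pan(up,right,out) 569.688866277225 83.97047021195749 18.656784291688016
t 29.9 tool cw deg 18.45343959747593 F tool [8.3337 1.97   9.4619] mom tool [-0.4145  2.6185  0.0202] w 14.537412901451226 pan(up,right,out) 569.7028895417419 83.99046288786755 18.668679924970927
t 30.1 tool cw deg 15.583595731899544 F tool [ 9.1451  3.2135 10.0547] mom tool [-0.5423  2.5613 -0.0137] w 15.246265555009114 pan(up,right,out) 569.7249492503151 83.93811566191488 18.66885683369432
t 30.3 tool cw deg 12.710545703805316 F tool [8.7042 2.4689 9.3332] mom tool [-0.6711  2.5757 -0.105 ] w 14.802280035040747 pan(up,right,out) 569.7549502873087 83.89505728350329 18.676031030264163
[ 0.3455  0.5417 -0.401   2.1786  1.8078  0.1722 -0.3457]
```

```bash
for i in 1 2 3; do python3 -m inch '[{"dx":0,"dy":0,"dz":0,"rx":0,"ry":0,"rz":-0.05,"hand":1},{"dx":0,"dy":0,"dz":0,"rx":0,"ry":0,"rz":0,"hand":1}]' >/dev/null; python3 st.py|head -1; done; python3 st.py | tail -1
```

```text
t 30.5 tool cw deg 9.84498951994318 F tool [7.3296 3.7818 9.8236] mom tool [-0.7927  2.535  -0.0428] w 14.969516402538638 pan(up,right,out) 569.7191051211556 83.87037326423886 18.674208095642324
t 30.7 tool cw deg 6.977270770477655 F tool [ 8.1552  4.2075 10.3144] mom tool [-0.9683  2.5535 -0.1262] w 14.628273291454995 pan(up,right,out) 569.6953548440637 83.85443642872207 18.65842091402259
t 30.9 tool cw deg 4.105520345461185 F tool [ 8.055   3.8366 10.8349] mom tool [-1.1045  2.4774 -0.14  ] w 14.754818376511915 pan(up,right,out) 569.672226980466 83.81920729753176 18.648375291264202
[ 0.3427  0.5413 -0.3974  2.1789  1.8113  0.1703 -0.1996]
```

```bash
for i in 1 2 3 4; do python3 -m inch '[{"dx":0,"dy":0,"dz":0,"rx":0,"ry":0,"rz":-0.04,"hand":1},{"dx":0,"dy":0,"dz":0,"rx":0,"ry":0,"rz":0,"hand":1}]' >/dev/null; python3 st.py|head -1; done; python3 st.py | tail -1
```

```text
t 31.1 tool cw deg 1.8381873601638157 F tool [8.1644 4.2361 9.3247] mom tool [-1.2561  2.3914 -0.1324] w 15.140922933776967 pan(up,right,out) 569.6759784959368 83.8096713275998 18.67015548871029
t 31.3 tool cw deg -0.44567689397442267 F tool [7.5365 6.0091 9.3719] mom tool [-1.368   2.3543  0.0483] w 14.840434735941598 pan(up,right,out) 569.7533186579102 83.77622791324332 18.677416331845777
t 31.5 tool cw deg -2.7009802878598106 F tool [8.3015 6.13   9.2877] mom tool [-1.4544  2.3194  0.5373] w 15.019568060524396 pan(up,right,out) 569.6853464367337 83.78634588828184 18.676416157213772
t 31.7 tool cw deg -4.961231398104191 F tool [6.7648 6.7959 9.2601] mom tool [-1.5267  2.2216  0.928 ] w 15.230308460186746 pan(up,right,out) 569.7110741138765 83.79903690052298 18.695245067608944
[ 0.3405  0.5408 -0.3945  2.1789  1.8135  0.1688 -0.044 ]
```

```bash
for i in 1 2; do python3 -m inch '[{"dx":0,"dy":0,"dz":0,"rx":0,"ry":0,"rz":-0.035,"hand":1},{"dx":0,"dy":0,"dz":0,"rx":0,"ry":0,"rz":0,"hand":1}]' >/dev/null; python3 st.py|head -1; done; python3 st.py | tail -1
```

```text
t 31.9 tool cw deg -6.953512056386936 F tool [7.4577 6.8504 8.5165] mom tool [-1.7744  2.2692  0.9902] w 14.952211787636772 pan(up,right,out) 569.6498072472797 83.75699050291041 18.69746510022438
t 32.1 tool cw deg -8.914934813509669 F tool [7.2908 7.3458 7.1249] mom tool [-1.9314  2.1498  1.5892] w 14.885553228289396 pan(up,right,out) 569.70491053804 83.76786545600832 18.74530224196633
[ 0.3397  0.5406 -0.3935  2.179   1.8141  0.1681  0.0242]
```

```bash
for i in 1; do python3 -m inch '[{"dx":0,"dy":0,"dz":0,"rx":0,"ry":0,"rz":-0.035,"hand":1},{"dx":0,"dy":0,"dz":0,"rx":0,"ry":0,"rz":0,"hand":1}]' >/dev/null; python3 st.py|head -1; done
for i in 1 2 3; do python3 -m inch '[{"dx":0,"dy":0,"dz":0,"rx":0,"ry":0,"rz":0.065,"hand":1},{"dx":0,"dy":0,"dz":0,"rx":0,"ry":0,"rz":0,"hand":1}]' >/dev/null; python3 st.py|head -1; done
```

```text
t 32.3 tool cw deg -10.943581514391198 F tool [4.3977 7.7907 4.154 ] mom tool [-1.699   1.3937  1.3758] w 14.775235839401377 pan(up,right,out) 570.3925201101632 83.79886151554945 18.913900250087046
t 32.5 tool cw deg -7.057792997424352 F tool [6.7543 6.6895 5.341 ] mom tool [-1.5498  2.0153  0.7146] w 15.202970232469188 pan(up,right,out) 570.010605486873 83.85195616739422 18.800960419947554
t 32.7 tool cw deg -3.366045015958904 F tool [5.9325 5.9481 6.7897] mom tool [-1.3389  1.7182  0.1949] w 15.100807855718754 pan(up,right,out) 570.2378391912332 83.87714966091418 18.785228822835258
t 32.9 tool cw deg 0.34561258075903856 F tool [5.8486 5.4157 7.6823] mom tool [-1.2098  1.8511 -0.0813] w 14.974706990076253 pan(up,right,out) 570.1638044572092 83.92885320971536 18.77245034471617
```

```bash
python3 -m inch '[{"dx":0,"dy":0,"dz":0,"rx":0,"ry":0,"rz":0,"hand":0},{"dx":0,"dy":0,"dz":0,"rx":0,"ry":0,"rz":0,"hand":0},{"dx":0,"dy":0,"dz":0,"rx":0,"ry":0,"rz":0,"hand":0},{"dx":0,"dy":0,"dz":-8,"rx":0,"ry":0,"rz":0,"hand":0},{"dx":0,"dy":0,"dz":-14,"rx":0,"ry":0,"rz":0,"hand":0},{"dx":0,"dy":0,"dz":-14,"rx":0,"ry":0,"rz":0,"hand":0},{"dx":0,"dy":0,"dz":-14,"rx":0,"ry":0,"rz":0,"hand":0},{"dx":0,"dy":0,"dz":0,"rx":0,"ry":0,"rz":0,"hand":0}]'; python3 st.py
python3 - <<'E'
from ik import *
p,d=bot.grab_frame("top"); crop("top",p,(330,150,380,200),12,"s5t")
q,e=bot.grab_frame("side"); crop("side",q,(315,180,385,240),10,"s5s"); np.savez("f5.npz",p=p,d=d,q=q,e=e)
E
```

```text
clock: 33.7
position: [0.5669, -0.0701, 0.1536]
tool_rot: [-3.141, 0.493, -3.118]
force: [0.9, -0.8, -0.5]
grip_width: 0.0426
t 33.7 tool cw deg 0.1128827384344798 F tool [-0.5054 -0.8203  0.824 ] mom tool [-0.0163  0.4754 -0.0075] w 42.607163998187595 pan(up,right,out) 570.8218179568958 84.82772841058276 70.05598478493933
[ 0.4273  0.4309 -0.4859  2.2063  1.2995  0.1782  0.3725]
```

View pics/s5t.png

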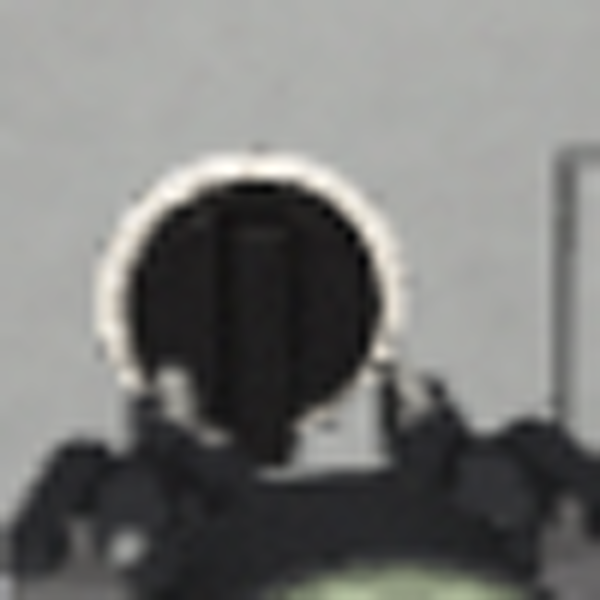

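View pics/s5s.png

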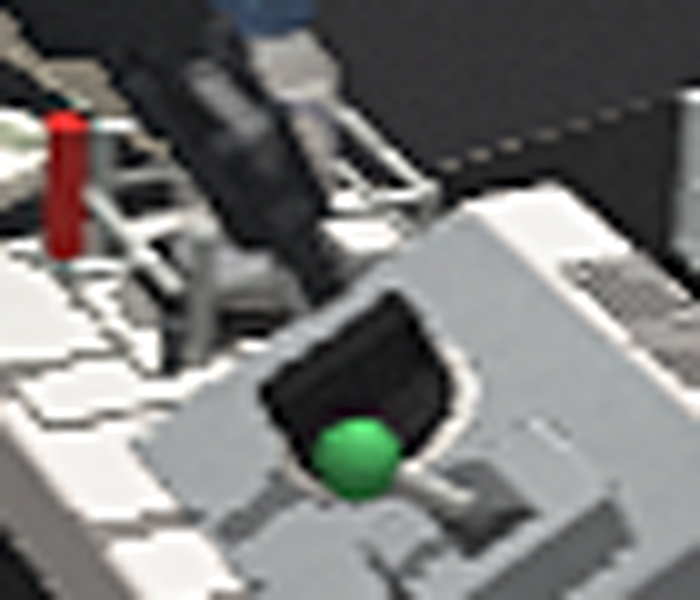

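The bar now lies straight up the slope (crop column ~258), which is the anticlockwise rest position. Re-gripping for exactly three clicks clockwise.

```bash
python3 -m inch '[{"dx":0,"dy":0.4,"dz":8,"rx":0,"ry":0,"rz":0,"hand":0},{"dx":0,"dy":0.4,"dz":14,"rx":0,"ry":0,"rz":0,"hand":0},{"dx":0,"dy":0,"dz":14,"rx":0,"ry":0,"rz":0,"hand":0},{"dx":0,"dy":0,"dz":10,"rx":0,"ry":0,"rz":0,"hand":0},{"dx":0,"dy":0,"dz":5,"rx":0,"ry":0,"rz":0,"hand":0},{"dx":0,"dy":0,"dz":0,"rx":0,"ry":0,"rz":0,"hand":0}]' 40; python3 st.py
```

```text
clock: 34.4
position: [0.5904, -0.0681, 0.1059]
tool_rot: [3.14, 0.489, -3.118]
force: [-0.3, 0.2, -0.5]
grip_width: 0.0427
t 34.4 tool cw deg 0.10069661057503927 F tool [0.4965 0.1693 0.333 ] mom tool [0.0219 0.4938 0.0458] w 42.65142292584913 pan(up,right,out) 569.2950202268656 83.47323646214747 16.846868460069608
[ 0.4296  0.5639 -0.5124  2.1735  1.7382  0.2311 -0.0365]
```

```bash
python3 -m inch '[{"dx":0,"dy":0,"dz":-1,"rx":0,"ry":0,"rz":0,"hand":0.5},{"dx":0,"dy":0,"dz":0,"rx":0,"ry":0,"rz":0,"hand":1},{"dx":0,"dy":0,"dz":0,"rx":0,"ry":0,"rz":0,"hand":1},{"dx":0,"dy":0,"dz":0,"rx":0,"ry":0,"rz":0,"hand":1}]' 40; python3 st.py|head -1
for i in 1 2 3 4; do python3 -m inch '[{"dx":0,"dy":0,"dz":0,"rx":0,"ry":0,"rz":0.05,"hand":1},{"dx":0,"dy":0,"dz":0,"rx":0,"ry":0,"rz":0.05,"hand":1},{"dx":0,"dy":0,"dz":0,"rx":0,"ry":0,"rz":0,"hand":1}]' >/dev/null; python3 st.py|head -1; done
```

```text
clock: 34.8
position: [0.59, -0.0685, 0.1084]
tool_rot: [-3.141, 0.491, -3.117]
force: [-5.5, -1.0, 6.8]
grip_width: 0.0148
t 34.8 tool cw deg 0.0666153732983784 F tool [ 1.6884 -0.8253 -8.6263] mom tool [0.1982 0.8067 0.0084] w 14.759231296504208 pan(up,right,out) 570.0783132870436 83.78700463574793 19.218731758009422
t 35.1 tool cw deg 5.821871915324506 F tool [ 1.3209 -2.3633 -9.9565] mom tool [ 0.3066  0.7759 -1.0957] w 14.717901164011195 pan(up,right,out) 570.0966573767892 83.81290683113284 19.22946017657312
t 35.4 tool cw deg 11.637978392342644 F tool [  0.5048  -2.0186 -10.6911] mom tool [ 0.4766  0.7114 -0.0191] w 15.160638419768336 pan(up,right,out) 570.0241240255393 83.95528725476811 19.20397378850125
t 35.7 tool cw deg 17.37929778030998 F tool [  1.0155  -1.505  -11.1339] mom tool [0.6418 0.6472 0.0809] w 15.14636630323123 pan(up,right,out) 570.0340035115469 84.06779519267494 19.20251228076861
t 36.0 tool cw deg 23.116255778689766 F tool [  0.1558  -2.4975 -11.1361] mom tool [0.7914 0.6401 0.1173] w 15.523960026112618 pan(up,right,out) 569.978744521536 84.16840168557722 19.223522865886384
```

```bash
for i in 1 2 3 4 5; do python3 -m inch '[{"dx":0,"dy":0,"dz":0,"rx":0,"ry":0,"rz":0.05,"hand":1},{"dx":0,"dy":0,"dz":0,"rx":0,"ry":0,"rz":0.05,"hand":1},{"dx":0,"dy":0,"dz":0,"rx":0,"ry":0,"rz":0.05,"hand":1},{"dx":0,"dy":0,"dz":0,"rx":0,"ry":0,"rz":0,"hand":1}]' >/dev/null; python3 st.py|head -1|cut -c1-160; done; python3 st.py|tail -1
```

```text
t 36.4 tool cw deg 31.68247259666359 F tool [  0.6273  -3.817  -11.4176] mom tool [ 0.9891  0.5387 -0.2911] w 15.477328514277863 pan(up,right,out) 569.949956745
t 36.8 tool cw deg 40.29636261508889 F tool [ -0.2004  -5.0325 -12.7742] mom tool [ 1.2654  0.2962 -0.0663] w 15.28706568760599 pan(up,right,out) 569.8607470528
t 37.2 tool cw deg 48.90122185460747 F tool [ -0.8353  -4.8729 -13.216 ] mom tool [1.4846 0.0738 0.0413] w 15.188774150628914 pan(up,right,out) 569.750955113145
t 37.6 tool cw deg 57.508418364159645 F tool [ -1.3875  -4.3747 -14.3948] mom tool [ 1.617  -0.1059  0.1891] w 14.668852622759099 pan(up,right,out) 569.61519623
t 38.0 tool cw deg 66.01164901500144 F tool [ -3.2751  -5.4589 -14.6684] mom tool [ 1.7174 -0.4232 -1.2004] w 14.907299434869367 pan(up,right,out) 569.596056993
[ 0.6128  0.6204 -0.7582  2.1668  1.6572  0.3728 -1.0571]
```

```bash
python3 -m inch '[{"dx":0,"dy":0,"dz":0,"rx":0,"ry":0,"rz":0.05,"hand":1},{"dx":0,"dy":0,"dz":0,"rx":0,"ry":0,"rz":0.05,"hand":1},{"dx":0,"dy":0,"dz":0,"rx":0,"ry":0,"rz":0.05,"hand":1},{"dx":0,"dy":0,"dz":0,"rx":0,"ry":0,"rz":0.05,"hand":1},{"dx":0,"dy":0,"dz":0,"rx":0,"ry":0,"rz":0.05,"hand":1},{"dx":0,"dy":0,"dz":0,"rx":0,"ry":0,"rz":0.05,"hand":1},{"dx":0,"dy":0,"dz":0,"rx":0,"ry":0,"rz":0,"hand":1}]'>/dev/null; python3 st.py|head -1|cut -c1-160
python3 -m inch '[{"dx":0,"dy":0,"dz":0,"rx":0,"ry":0,"rz":0.05,"hand":1},{"dx":0,"dy":0,"dz":0,"rx":0,"ry":0,"rz":0.03,"hand":1},{"dx":0,"dy":0,"dz":0,"rx":0,"ry":0,"rz":0,"hand":1}]'>/dev/null; python3 st.py|head -1|cut -c1-160
```

```text
t 38.7 tool cw deg 83.29747600327232 F tool [ -3.9272  -5.8398 -17.7105] mom tool [ 1.8691 -0.9032  0.0911] w 15.044022196103203 pan(up,right,out) 569.223216516
t 39.0 tool cw deg 87.83557995148772 F tool [ -3.5685  -6.5508 -17.3384] mom tool [ 1.8711 -1.0214  0.1364] w 15.042385081265067 pan(up,right,out) 569.189268784
```

```bash
python3 -m inch '[{"dx":0,"dy":0,"dz":0,"rx":0,"ry":0,"rz":0.033,"hand":1},{"dx":0,"dy":0,"dz":0,"rx":0,"ry":0,"rz":0,"hand":1}]'>/dev/null; python3 st.py|head -1|cut -c1-160
python3 -m inch '[{"dx":0,"dy":0,"dz":0,"rx":0,"ry":0,"rz":0,"hand":0.6},{"dx":0,"dy":0,"dz":0,"rx":0,"ry":0,"rz":0,"hand":0},{"dx":0,"dy":0,"dz":0,"rx":0,"ry":0,"rz":0,"hand":0},{"dx":0,"dy":0,"dz":-8,"rx":0,"ry":0,"rz":0,"hand":0},{"dx":0,"dy":0,"dz":-14,"rx":0,"ry":0,"rz":0,"hand":0},{"dx":0,"dy":0,"dz":-14,"rx":0,"ry":0,"rz":0,"hand":0},{"dx":0,"dy":0,"dz":-14,"rx":0,"ry":0,"rz":0,"hand":0},{"dx":0,"dy":0,"dz":0,"rx":0,"ry":0,"rz":0,"hand":0}]'; python3 st.py
python3 - <<'E'
from ik import *
p,d=bot.grab_frame("top"); crop("top",p,(330,150,380,200),12,"s6t")
q,e=bot.grab_frame("side"); crop("side",q,(315,180,385,240),10,"s6s"); np.savez("f6.npz",p=p,d=d,q=q,e=e)
E
```

```text
t 39.2 tool cw deg 89.72387119792755 F tool [ -4.8414  -6.7023 -17.3517] mom tool [ 1.8271 -1.1005  0.1252] w 15.337012979322285 pan(up,right,out) 569.096535925
clock: 40.0
position: [0.5667, -0.0688, 0.1533]
tool_rot: [2.649, 0.005, 1.603]
force: [-0.6, -0.1, 0.2]
grip_width: 0.0429
t 40.0 tool cw deg 89.58401960601893 F tool [-0.1084 -0.3784 -0.4788] mom tool [ 0.4531  0.0156 -0.0128] w 42.8574161264642 pan(up,right,out) 570.5334024706456 83.5564390428125 69.85925139340429
[ 0.701   0.5158 -0.8482  2.1944  1.4106  0.3623 -1.2504]
```

View pics/s6t.png

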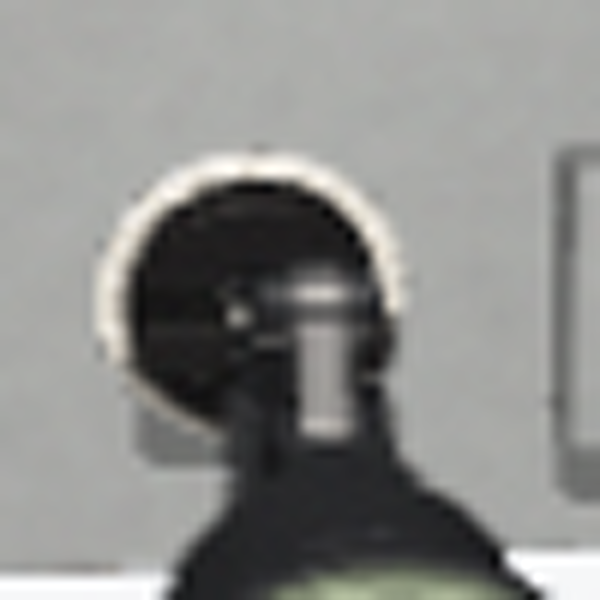

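View pics/s6s.png

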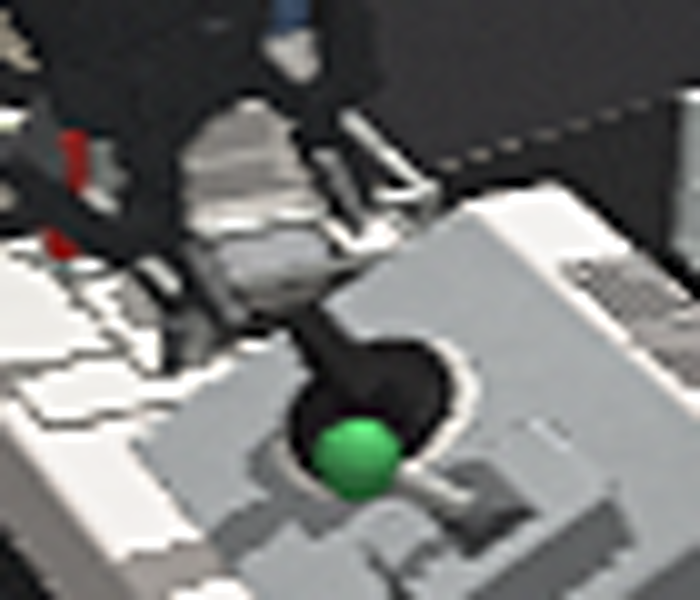

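```bash
python3 - <<'E'
from ik import *
z=np.load("f6.npz"); p,d,q_,e=[z[k] for k in "pdqe"]
pts=[]
for nm,im in (("top",p),("side",q_)):
    H=cv2.cvtColor(im,cv2.COLOR_RGB2HSV); m=((H[...,0]>50)&(H[...,0]<80)&(H[...,1]>120))
    n,L,st,ce=cv2.connectedComponentsWithStats(m.astype(np.uint8)); 
    for i in range(1,n):
        if st[i,4]>25 and 320<ce[i][0]<420 and 150<ce[i][1]<250: pts.append((nm,*ce[i])); print(nm,ce[i],st[i])
b,er=tri(pts[0],pts[1]); up,ri,out=b@UP*1000,-(b@YV)*1000,(b@NV-OFF)*1000; print("ball",b,er,up,ri,out)
q=bot.observe()["qpos"]; P,M=fk2(q,x2)
for tilt in (28,22):
    W=[PN(570.5,83.6,115),PN(up-50,ri,115),PN(up-45,ri,58),PN(up+28,ri,58),PN(up+28-12,ri,58)]
    Mx=tool_tilt(90,tilt); L=[];c=(P,M)
    qq=q
    for w in W:
        L=interp(*c,w,Mx,6); qq=sim(qq,L); c=L[-1]; print(tilt,qq)
plan(PN(570.5,83.6,115),tool_tilt(90,28)); plan(PN(up-50,ri,115),tool_tilt(90,28)); plan(PN(up-45,ri,58),tool_tilt(90,28))
E
```

```text
top [388.5    190.2857] [385 187   8   8  56]
side [350.3091 225.2909] [346 222  10   8  55]
ball [ 0.5445 -0.1664  0.1436] 0.0011636326669595726 544.1317039325913 180.52522952737448 72.81943170948618
28 [ 0.8211  0.43   -0.9684  2.2026  1.1448  0.3808 -1.0111]
28 [ 1.0448  0.4442 -0.8836  2.3027  1.2634  0.2016 -0.8904]
28 [ 0.9969  0.617  -0.9006  2.2679  1.7067  0.3176 -1.2941]
28 [ 0.9542  0.6209 -0.934   2.1077  1.2839  0.3776 -0.8977]
28 [ 0.9534  0.6133 -0.9167  2.1351  1.3338  0.3547 -0.9476]
22 [ 0.8722  0.4952 -1.076   2.1165  0.9487  0.5589 -0.8089]
22 [ 1.1324  0.5173 -1.0583  2.223   0.997   0.4255 -0.6318]
22 [ 0.9564  0.6086 -0.8881  2.1937  1.2353  0.3781 -0.8573]
22 [ 0.957   0.655  -0.9896  2.0268  1.0461  0.5334 -0.6692]
22 [ 0.9607  0.6473 -0.9776  2.0549  1.0681  0.509  -0.6921]
tool shift mm [  0.0274   0.4411 -46.3719] world [-21.478   -0.4894  41.0975] rotvec [0.0025 0.0008 0.0066]
tool shift mm [-96.3887 -76.5556 -46.5146] world [-86.3686 -99.1349   5.2808] rotvec [0.0025 0.0008 0.0066]
tool shift mm [-96.3731 -71.7234  10.4898] world [-55.2311 -98.3252 -42.7052] rotvec [0.0025 0.0008 0.0066]
```

```bash
python3 -m inch '[{"dx":0,"dy":0,"dz":-15,"rx":0,"ry":0,"rz":0.007,"hand":0},{"dx":0,"dy":0,"dz":-16,"rx":0,"ry":0,"rz":0,"hand":0.5},{"dx":0,"dy":0,"dz":-15,"rx":0,"ry":0,"rz":0,"hand":1},{"dx":-12,"dy":-10,"dz":0,"rx":0,"ry":0,"rz":0,"hand":1},{"dx":-14,"dy":-12,"dz":0,"rx":0,"ry":0,"rz":0,"hand":1},{"dx":-14,"dy":-12,"dz":0,"rx":0,"ry":0,"rz":0,"hand":1},{"dx":-14,"dy":-12,"dz":0,"rx":0,"ry":0,"rz":0,"hand":1},{"dx":-14,"dy":-12,"dz":0,"rx":0,"ry":0,"rz":0,"hand":1},{"dx":-14,"dy":-11,"dz":0,"rx":0,"ry":0,"rz":0,"hand":1},{"dx":-14,"dy":-8,"dz":0,"rx":0,"ry":0,"rz":0,"hand":1}]'
python3 st.py
python3 - <<'E'
from ik import *
plan(PN(494,180.5,115),tool_tilt(90,28)); plan(PN(497,180.5,58),tool_tilt(90,28))
p,d=bot.grab_frame("side"); crop("side",p,(300,150,420,250),6,"t1")
q,e=bot.grab_frame("top"); crop("top",q,(310,130,420,220),7,"t1t"); np.savez("f7.npz",p=q,d=e,q=p,e=d)
E
```

```text
clock: 41.1
position: [0.4782, -0.1678, 0.1548]
tool_rot: [2.653, -0.001, 1.596]
force: [0.7, -0.4, -0.7]
grip_width: -0.0001
t 41.1 tool cw deg 90.04680319432596 F tool [-0.3762  0.3313  0.9393] mom tool [ 0.5382 -0.0698  0.0126] w -0.13645088524916754 pan(up,right,out) 490.8763356109927 180.1784135620894 113.85991172930154
[ 1.0544  0.4507 -0.8914  2.3103  1.3097  0.2015 -0.9326]
tool shift mm [-0.3187  2.9524 -1.1677] world [ 2.0654 -0.268   2.4175] rotvec [ 0.0003 -0.0004 -0.0008]
tool shift mm [-0.3396  5.9095 55.8245] world [ 31.4374   0.4959 -46.5065] rotvec [ 0.0003 -0.0004 -0.0008]
```

View pics/t1.png

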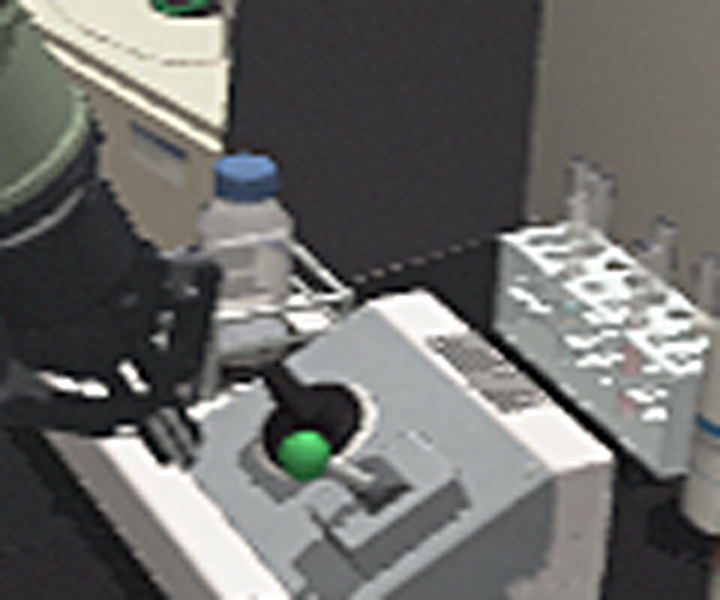

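View pics/t1t.png

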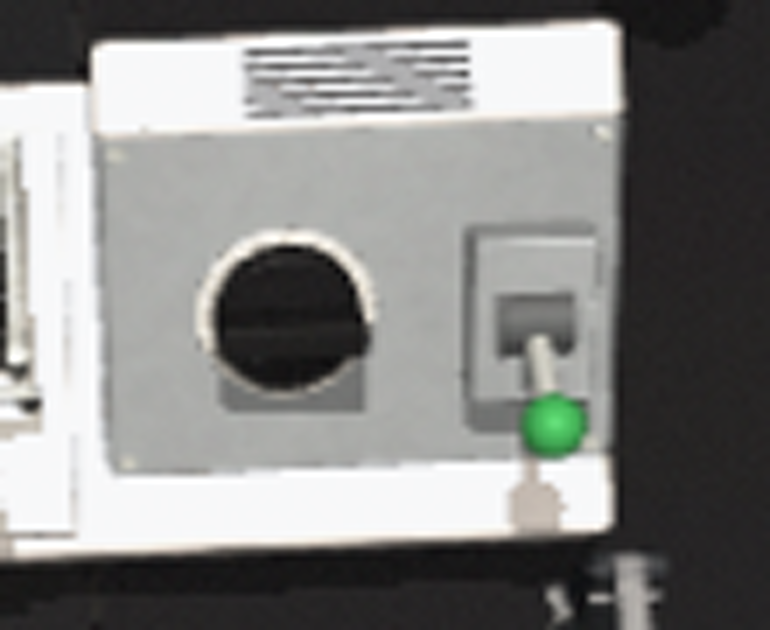

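Selector view is clear: the bar lies across the slope (crop row ~330, near horizontal). Measuring its angle by depth, as before.

```bash
python3 - <<'E'
from ik import *
z=np.load("f7.npz"); p,d=z["p"],z["d"]
P=cloud("top",d); H=P@NV-OFF
def ab(X): return np.c_[X@UP,-(X@YV)]*1000
for lo in (.030,.034):
    m=np.zeros((400,640),bool); m[160:192,335:368]=1; m&=(H>lo)&(H<.05)
    X=ab(P[m]); mn=X.mean(0); w,v=np.linalg.eigh(np.cov((X-mn).T)); u=v[:,1]
    print(m.sum(),mn,np.degrees(np.arctan2(u[1],u[0]))%180,cv2.minAreaRect(X.astype(np.float32)))
E
```

```text
123 [570.9957  83.0446] 89.04171565781024 ((569.912353515625, 83.1998291015625), (55.6229248046875, 15.500757217407227), 89.2723617553711)
108 [570.3938  82.6276] 88.94203324852433 ((569.7750244140625, 83.08204650878906), (15.097783088684082, 55.32317352294922), 0.5915150046348572)
```

```bash
python3 -m inch '[{"dx":0,"dy":3,"dz":10,"rx":0,"ry":0,"rz":0,"hand":1},{"dx":0,"dy":3,"dz":15,"rx":0,"ry":0,"rz":0,"hand":1},{"dx":0,"dy":0,"dz":15,"rx":0,"ry":0,"rz":0,"hand":1},{"dx":0,"dy":0,"dz":12,"rx":0,"ry":0,"rz":0,"hand":1},{"dx":0,"dy":0,"dz":4,"rx":0,"ry":0,"rz":0,"hand":1},{"dx":0,"dy":0,"dz":0,"rx":0,"ry":0,"rz":0,"hand":1}]'; python3 st.py
python3 - <<'E'
from ik import *
p,d=bot.grab_frame("side"); crop("side",p,(300,150,420,250),6,"t2")
p,d=bot.grab_frame("top"); crop("top",p,(310,130,420,220),7,"t2t")
E
```

```text
clock: 41.8
position: [0.5109, -0.1656, 0.1089]
tool_rot: [2.652, -0.002, 1.597]
force: [-0.1, 0.1, 0.6]
grip_width: 0.0
t 41.8 tool cw deg 90.03935908190599 F tool [ 0.0596  0.1792 -0.5465] mom tool [ 0.4963  0.0152 -0.0466] w 0.0248520977405375 pan(up,right,out) 498.29914335796394 178.81140632174507 57.970452070087056
[ 0.9699  0.6025 -0.8619  2.2736  1.7398  0.2895 -1.3356]
```

View pics/t2.png

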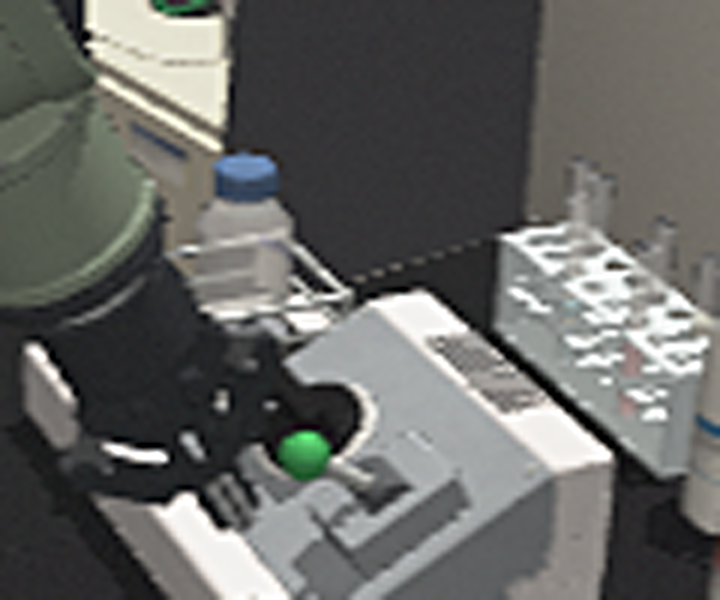

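View pics/t2t.png

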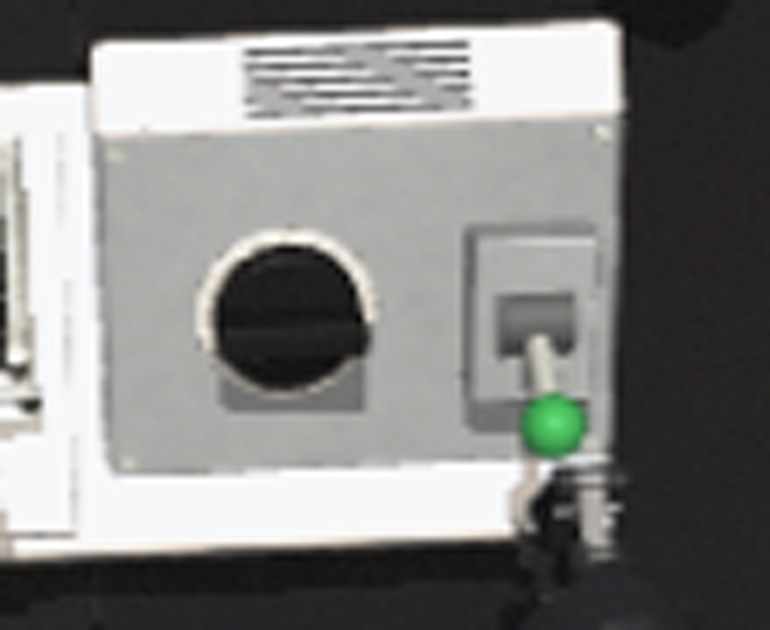

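```bash
python3 - <<'E'
from ik import *
s=bot.observe(); X=s["position"]; M=R.from_euler("xyz",s["tool_rot"]).as_matrix()
for nm,o,k in (("top",(310,130),7),("side",(300,150),6)):
    for l,pt in (("tcp",X),("+30 back",X-M[:,2]*.03),("+60",X-M[:,2]*.06),("ball",PN(544.1,180.5,72.8))):
        print(nm,l,(proj(nm,pt)[0]-o)*k)
E
```

```text
top tcp [536.8811 515.9467]
top +30 back [550.2978 548.2129]
top +60 [564.398  582.1228]
top ball [548.9136 423.985 ]
side tcp [240.028  520.4831]
side +30 back [215.6765 481.3367]
side +60 [190.635  441.0811]
side ball [302.6012 451.8007]
```

```bash
python3 -m inch '[{"dx":-1.7,"dy":6,"dz":0,"rx":0,"ry":0,"rz":0,"hand":1},{"dx":0,"dy":6,"dz":0,"rx":0,"ry":0,"rz":0,"hand":1},{"dx":0,"dy":6,"dz":0,"rx":0,"ry":0,"rz":0,"hand":1},{"dx":0,"dy":6,"dz":0,"rx":0,"ry":0,"rz":0,"hand":1},{"dx":0,"dy":6,"dz":0,"rx":0,"ry":0,"rz":0,"hand":1},{"dx":0,"dy":6,"dz":0,"rx":0,"ry":0,"rz":0,"hand":1},{"dx":0,"dy":0,"dz":0,"rx":0,"ry":0,"rz":0,"hand":1}]' >/dev/null; python3 st.py
python3 - <<'E'
from ik import *
p,d=bot.grab_frame("side"); crop("side",p,(300,150,420,250),6,"t3")
E
```

```text
t 42.6 tool cw deg 90.00539375409949 F tool [-0.021  -0.3381  0.5937] mom tool [ 0.5557 -0.0135  0.0273] w 0.23199827231160963 pan(up,right,out) 535.5856754686013 181.3646256783805 59.28737599975037
[ 0.8907  0.5658 -0.7899  2.1968  1.462   0.2492 -1.0886]
```

View pics/t3.png

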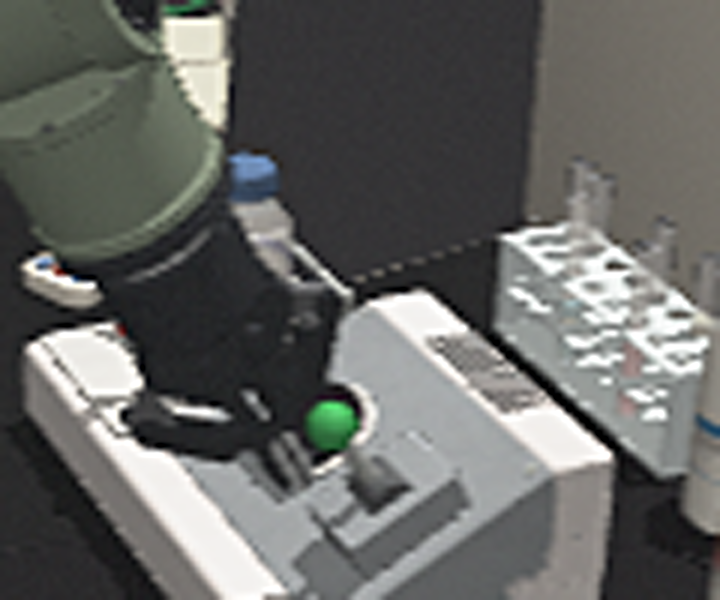

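```bash
python3 -m inch '[{"dx":0,"dy":6,"dz":0,"rx":0,"ry":0,"rz":0,"hand":1},{"dx":0,"dy":6,"dz":0,"rx":0,"ry":0,"rz":0,"hand":1},{"dx":0,"dy":6,"dz":0,"rx":0,"ry":0,"rz":0,"hand":1},{"dx":0,"dy":6,"dz":0,"rx":0,"ry":0,"rz":0,"hand":1},{"dx":0,"dy":4,"dz":0,"rx":0,"ry":0,"rz":0,"hand":1},{"dx":0,"dy":0,"dz":0,"rx":0,"ry":0,"rz":0,"hand":1}]' >/dev/null; python3 st.py
python3 - <<'E'
from ik import *
p,d=bot.grab_frame("side"); crop("side",p,(300,150,420,250),6,"t4")
q,e=bot.grab_frame("top"); crop("top",q,(310,130,420,220),7,"t4t")
pts=[]
for nm,im in (("top",q),("side",p)):
    H=cv2.cvtColor(im,cv2.COLOR_RGB2HSV); m=((H[...,0]>50)&(H[...,0]<80)&(H[...,1]>120))
    n,L,st,ce=cv2.connectedComponentsWithStats(m.astype(np.uint8)); 
    for i in range(1,n):
        if st[i,4]>15 and 320<ce[i][0]<420 and 150<ce[i][1]<250: pts.append((nm,*ce[i])); print(nm,ce[i],st[i])
if len(pts)==2:
    b,er=tri(*pts); print(b@UP*1000,-(b@YV)*1000,(b@NV-OFF)*1000,er)
E
```

```text
t 43.25 tool cw deg 90.03015980900251 F tool [ 0.0248 -1.3822  0.4507] mom tool [0.491  0.0093 0.0088] w -0.41925484862427587 pan(up,right,out) 562.904377368365 181.3048080121344 58.83591537274435
[ 0.8958  0.5793 -0.8303  2.1344  1.2799  0.296  -0.9113]
top [387.8889 173.6944] [385 171   8   8  36]
side [362.5    216.2917] [359 213   8   8  48]
591.178222605722 177.85010038344558 71.70772536767598 0.0017294175766926067
```

View pics/t4.png

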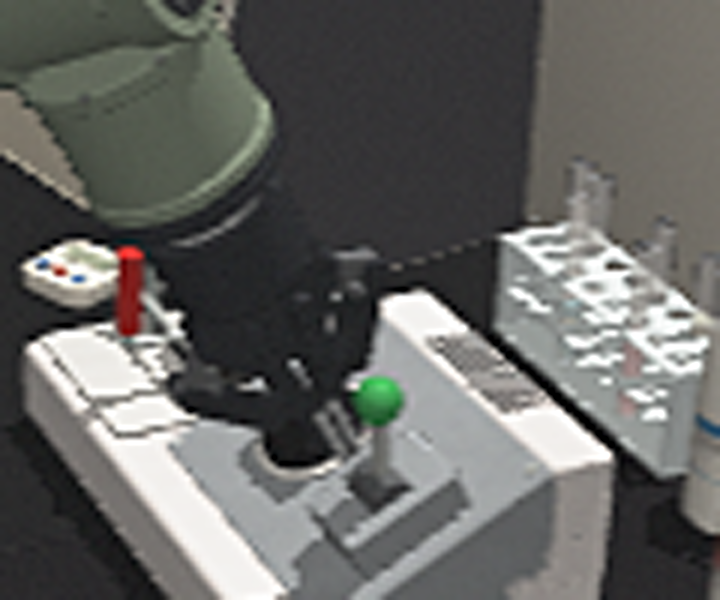

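```bash
for i in 1 2 3; do python3 -m inch '[{"dx":0,"dy":3,"dz":0,"rx":0,"ry":0,"rz":0,"hand":1},{"dx":0,"dy":0,"dz":0,"rx":0,"ry":0,"rz":0,"hand":1}]' >/dev/null; python3 st.py|head -1|cut -c1-230; done
```

```text
t 43.55 tool cw deg 90.02412681362512 F tool [-0.195  -0.4427  0.0741] mom tool [ 0.6816 -0.0581  0.0553] w 0.36142186979826785 pan(up,right,out) 565.8328832288614 181.22280456278133 58.72432625682342
t 43.75 tool cw deg 90.03644099334646 F tool [-0.3547 -2.4328  0.5307] mom tool [ 0.9112 -0.0298 -0.0095] w -0.04978630944009757 pan(up,right,out) 568.6567372650686 181.26741722918769 58.67023711229605
t 43.95 tool cw deg 90.060553862835 F tool [  1.0905 -12.8308  -5.0564] mom tool [ 3.1983  0.2262 -0.0328] w 0.003294926144877727 pan(up,right,out) 569.3460781925057 181.35504763185932 58.44817842607683
```

End stop reached (12.8 N). Backing off and retreating for the final checks.

```bash
python3 -m inch '[{"dx":0,"dy":-6,"dz":0,"rx":0,"ry":0,"rz":0,"hand":1},{"dx":0,"dy":-8,"dz":-5,"rx":0,"ry":0,"rz":0,"hand":1},{"dx":0,"dy":-6,"dz":-12,"rx":0,"ry":0,"rz":0,"hand":1},{"dx":0,"dy":0,"dz":-15,"rx":0,"ry":0,"rz":0,"hand":1},{"dx":0,"dy":0,"dz":-15,"rx":0,"ry":0,"rz":0,"hand":1},{"dx":0,"dy":-15,"dz":-15,"rx":0,"ry":0,"rz":0,"hand":1},{"dx":0,"dy":-20,"dz":-10,"rx":0,"ry":0,"rz":0,"hand":1},{"dx":0,"dy":-20,"dz":0,"rx":0,"ry":0,"rz":0,"hand":1},{"dx":0,"dy":-20,"dz":0,"rx":0,"ry":0,"rz":0,"hand":1},{"dx":0,"dy":0,"dz":0,"rx":0,"ry":0,"rz":0,"hand":1}]'; python3 st.py
python3 - <<'E'
from ik import *
p,d=bot.grab_frame("side"); cv2.imwrite("pics/fs.png",p[...,::-1]); crop("side",p,(280,140,420,250),5,"fsc")
q,e=bot.grab_frame("top"); cv2.imwrite("pics/ft.png",q[...,::-1]); crop("top",q,(260,125,410,225),5,"ftc"); np.savez("f9.npz",p=q,d=e,q=p,e=d)
E
```

```text
clock: 44.95
position: [0.4553, -0.1695, 0.162]
tool_rot: [2.653, 0.001, 1.596]
force: [0.6, -0.4, 0.5]
grip_width: 0.0004
t 44.95 tool cw deg 90.02492687581113 F tool [-0.43    0.7938 -0.2003] mom tool [ 0.5504 -0.0129 -0.0208] w 0.41001178357612406 pan(up,right,out) 474.037988567366 181.2655486942689 130.9740404816881
[ 1.1229  0.4125 -0.9291  2.3473  1.2364  0.1805 -0.8496]
```

View pics/ft.png

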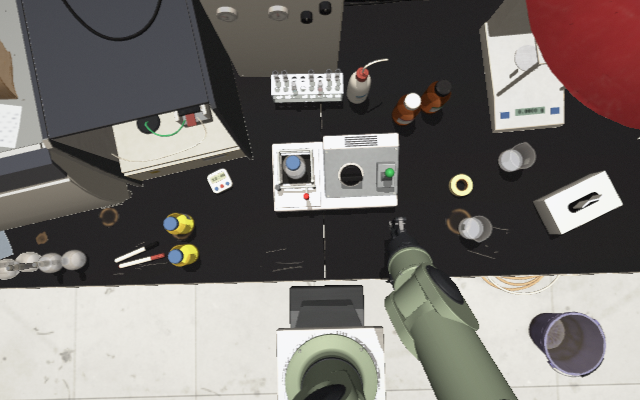

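View pics/ftc.png

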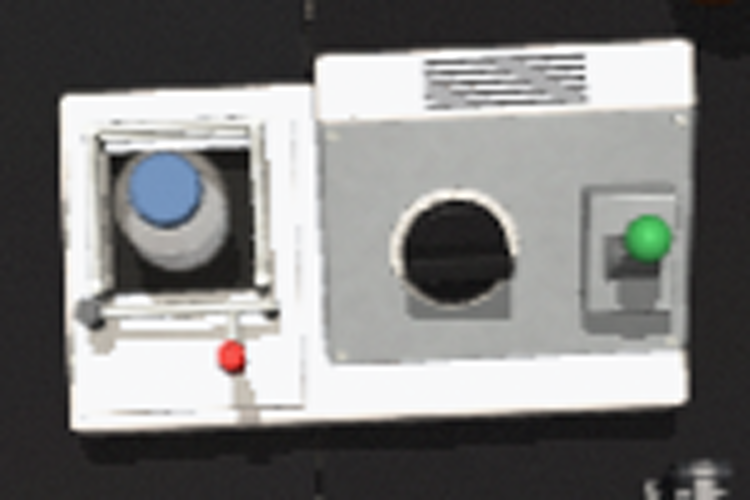

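View pics/fsc.png

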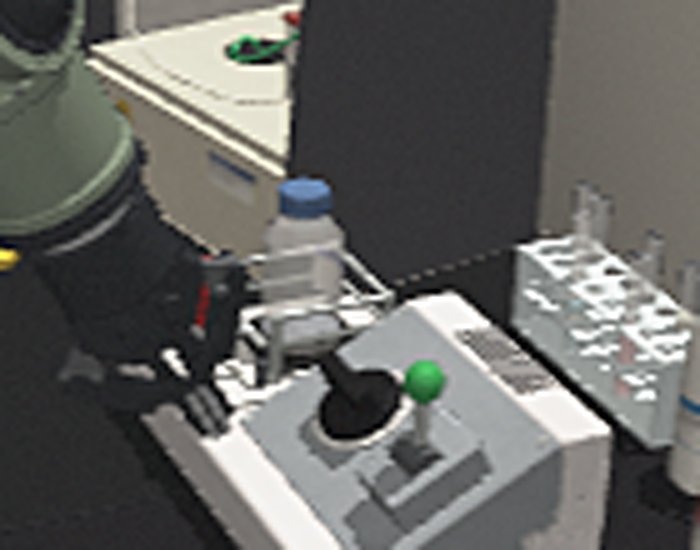

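```bash
python3 - <<'E'
from ik import *
z=np.load("f9.npz"); p,d,q,e=[z[k] for k in "pdqe"]; z0=np.load("f0.npz")
H=cv2.cvtColor(p,cv2.COLOR_RGB2HSV)
def blob(m,x0,y0,x1,y1):
    mm=np.zeros_like(m); mm[y0:y1,x0:x1]=m[y0:y1,x0:x1]; ys,xs=np.nonzero(mm); return xs.mean(),ys.mean(),len(xs)
r=blob(((H[...,0]<8)|(H[...,0]>172))&(H[...,1]>150)&(H[...,2]>90),290,180,330,215)
print("handle shaker",toS(onz("top",r[0],r[1],.156)),"target -67 82")
g=blob((H[...,0]>50)&(H[...,0]<80)&(H[...,1]>120),370,150,410,210)
H2=cv2.cvtColor(q,cv2.COLOR_RGB2HSV); g2=blob((H2[...,0]>50)&(H2[...,0]<80)&(H2[...,1]>120),330,190,400,250)
b,er=tri(("top",g[0],g[1]),("side",g2[0],g2[1])); print("ball",b@UP*1000,-(b@YV)*1000,(b@NV-OFF)*1000,"start up 544")
c=blob((H[...,0]>100)&(H[...,0]<118)&(H[...,1]>90)&(H[...,2]>90),280,145,310,185); print("cap shaker",toS(onz("top",c[0],c[1],.185)),"target 20 110")
P=cloud("top",d); Hh=P@NV-OFF
m=np.zeros((400,640),bool); m[160:192,335:368]=1; m&=(Hh>.032)&(Hh<.05); X=np.c_[P[m]@UP,-(P[m]@YV)]*1000
w,v=np.linalg.eigh(np.cov((X-X.mean(0)).T)); u=v[:,1]; print("bar cw",np.degrees(np.arctan2(u[1],u[0]))%180)
df=np.abs(p.astype(int)-z0["p"]).max(2)
for n,(x0,y0,x1,y1) in dict(timer=(203,163,238,200),tape=(445,170,478,203),beaker=(455,212,498,245)).items(): print(n,"changed px",(df[y0:y1,x0:x1]>45).sum())
s=bot.observe(); print(s["clock"],s["force"])
E
```

```text
handle shaker [-67.4889  80.3725 156.    ] target -67 82
ball 594.7617038698402 181.11766857600597 71.86171417935316 start up 544
cap shaker [ 19.2261 109.7022 185.    ] target 20 110
bar cw 89.71500793962925
timer changed px 0
tape changed px 0
beaker changed px 0
45.05 [0.3631 0.0588 0.9634]
```

```bash
python3 -c "
from workcell import bot
print(bot.job_done()); print(bot.observe()['clock'])"
```

```text
the job is handed in; nothing more can be done
None
the job is handed in; nothing more can be done
```

I completed every step in the order asked and handed the job in at about 45 s of the 72 s allowed. No verdict was reported.

- **Bottle:** I set the white, blue-capped bottle down in the bay by feeling for contact, which briefly reached 29 N, then released it. It stands upright, within 1 mm of the bay's centre.
- **Gate:** I swung it to its end stop, feeling 17 N there. The handle now sits about 2 mm from its shut position in the shaker's frame.
- **Selector:** I turned it to the anticlockwise stop, where the torque rose to 1.6 N m and the bar lay at 0°. I then turned it clockwise by three clicks and released it. The camera shows the bar at 89.7° against a nominal 90°, and the tool angle never went past about 90°.
- **Toggle:** I pushed it up the slope until it hit its stop at 12.8 N. The ball now measures 51 mm up the slope against a nominal 53 mm.
- **Bystanders:** The top view shows no pixel change at the timer, tape or beaker. The arm was clear of everything when I handed in.

**Checks that disagreed:**
- **Start angle:** the camera put the selector bar at about 74° at the start, between the 60° and 90° clicks. The torque pattern and the rest positions at 0° and 90° agree with clicks every 30° from the stop.
- **Click torque:** leaving a click took about 1.1 N m at the wrist, not the 0.2 N m given.

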